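# Pack the field sampling case

## Task

Pack the hasped sampling case for a field round: swing the hasp off its staple and right out to its stop, raise the lid until it stands well open, and sort every swab tube lying to the left of the case into the left, red-matted compartment and every marker pen lying there into the right, blue-matted one. The swab tubes are thin-walled, so grip them lightly (no more than 20 N). Then lower the lid fully shut, swing the hasp back up fully home over the staple, and leave the tape roll, the brown bottle beside the case and everything else where they are.

Things in the scene. Friction and masses are not known exactly. Their poses are not given: they have to be found in the camera images.
- case: grey plastic sampling case fixed to the worktop, 162 (x) x 240 (y) x 62 mm high without the lid, walls, floor and the partition 5 mm thick; origin at the centre of its underside, +x to the hinged rear, front with the hasp at -x (towards the robot), +y to the left, z up. Inside, a partition along x at y = 0 (top 55 mm above the worktop) parts two compartments 152 (x) by 112 (y) mm, the floor 6 mm above the worktop
- bin_red (a point): centre of the floor of the left compartment (case +y side), which has a red mat; axes as the case
- bin_blue (a point): centre of the floor of the right compartment (case -y side), which has a blue mat; axes as the case
- lid (a joint): lid angle, rad: 0 shut, 1.6 its stop; axis along the case's y atop the rear wall. A plate 168 x 244 x 8 mm that stays where it is left (0.25 N m of friction, some 3 N at the knob); raised, its front edge reaches 230 mm above the worktop. 1.2 or more counts as well open, under 0.05 as shut. A staple (loop of 5 mm bar) stands 18 mm out of its front edge, held in the slot of the hasp while that is up
- lid_knob (a point): centre of the orange cross-bar of the lid's pull: a cylinder 14 mm in diameter, 24 mm long along the case's y, 30 mm above the lid's top and 140 mm from the hinge line, on a stem 12 x 14 mm; pinch it across its ends, along the case's y, where it can turn between the fingers as the lid swings. The axes of this point turn with the lid
- lid_hinge (a point): middle of the lid's hinge line, 81 mm behind the case's centre and 62 mm above the worktop; axes as the case
- hasp (a joint): hasp angle, rad: 0 upright, home over the staple; grows as its top swings out towards the robot and down; 1.25 its stop. 0.95 or more counts as swung out, under 0.08 as home. It stays where it is left (0.04 N m of friction, under 1 N at the tab)
- hasp_tab (a point): centre of the orange roll at the free end of the steel hasp: a cylinder 10 mm in diameter, 24 mm long along the case's y, to be pinched across its ends (along the case's y) from above, where it can turn between the fingers. Home, it stands 88 mm above the worktop, 18 mm in front of the lid's front edge; 67 mm from the hasp's hinge line. The axes of this point turn with the hasp
- hasp_hinge (a point): middle of the hasp's hinge line (along the case's y) low on the case's front: 91 mm in front of the case's centre, 22 mm above the worktop; axes as the case
- swab_a_mid (a point): clear capped swab transport tube lying on its side, red cap, 94 mm long, 16 mm across (the cap 20), 16 mm high, 12 g, thin-walled: safe up to 20 N of grip on each finger. The point is the middle of its length, 8 mm above its underside; its x axis runs along the tube, z up when lying as at the start (it does not roll). Absent in some runs
- swab_b_mid (a point): clear capped swab transport tube lying on its side, red cap, 94 mm long, 16 mm across (the cap 20), 16 mm high, 12 g, thin-walled: safe up to 20 N of grip on each finger. The point is the middle of its length, 8 mm above its underside; its x axis runs along the tube, z up when lying as at the start (it does not roll). Absent in some runs
- swab_c_mid (a point): clear capped swab transport tube lying on its side, orange cap, 94 mm long, 16 mm across (the cap 20), 16 mm high, 12 g, thin-walled: safe up to 20 N of grip on each finger. The point is the middle of its length, 8 mm above its underside; its x axis runs along the tube, z up when lying as at the start (it does not roll). Absent in some runs
- swab_a: the swab tube of swab_a_mid (same thing; its own axes lie askew to the tube)
- swab_b: the swab tube of swab_b_mid (likewise)
- swab_c: the swab tube of swab_c_mid (likewise)
- marker_a_mid (a point): felt marker lying on its side, white barrel with a red cap, 134 mm long, 12 mm across (the cap 14), 12 mm high, 12 g. The point is the middle of its length, 6 mm above its underside; its x axis runs along the pen, z up (it does not roll). Absent in some runs
- marker_b_mid (a point): felt marker lying on its side, white barrel with a black cap, 134 mm long, 12 mm across (the cap 14), 12 mm high, 12 g. The point is the middle of its length, 6 mm above its underside; its x axis runs along the pen, z up (it does not roll). Absent in some runs
- marker_a: the marker of marker_a_mid (same thing; its own axes lie askew to the pen)
- marker_b: the marker of marker_b_mid (likewise)
- tape_roll: bystander: roll of yellow label tape lying flat, 69 mm across, 19 mm high, loose; origin at the centre of its underside
- squat_bottle: bystander: brown reagent bottle, 46 mm across, 88 mm high, loose; origin at the centre of its underside
Mind the look-alikes: they are no part of the job. Leave any yellow look-alike of the swab_a alone. What is shaped like the marker_a but green is not meant.

How it is judged:
By the outcome, as a careful person would: the job done as asked, in the order asked, and still so for the second after the job is handed in, with the robot touching nothing.
Of swab_a, swab_b, swab_c only 2 to 3 are there at a start; the rules pass over those that are not, and their reading is None.
Of marker_a, marker_b only 1 to 2 are there at a start; the rules pass over those that are not, and their reading is None.
At some moment in a run one of swab_a, swab_b, swab_c, marker_a, marker_b may be knocked a few centimetres aside while the robot is not near it.
Once in a run the grip may slacken for a moment while it holds something.
It also fails if it takes over 210 s, if anything falls off the work surface, if the arm or the gripper's body presses on something with over 40 N, if the wrist force passes 120 N, or if a joint passes its speed limit or range.

## Robot

A 6-joint arm with a two-finger parallel gripper is mounted at the origin on a cart in front of the work surface, level with it; the furniture and walls round the work are solid. World frame = base frame: x ahead of the robot, y to its left, z up, the work surface at z = 0. Lengths are in mm, angles in rad, forces in N, time in s.
With the tool pointing down it reaches from about 350 to 775 mm from the base axis. Payload 7.3 kg.
Tool frame: the origin (TCP) lies at the very end of the fingers, on their centre line; the grasp point (between the pads) lies 19 mm behind it; z points along the fingers, y is the direction in which the jaws open and shut (so a half turn about z gives the same grasp; the last joint's range is limited). The gripper opens to 92 mm and grips with 3 to 60 N. Pads are 19 mm wide; open, the fingers measure 130 mm over their backs; the gripper's body (75 mm by 190 mm) begins 47 mm behind the grasp point.
Start: joints at [1.11, 0.342, 1.524, -0, 1.275, -0.146], TCP at [162.539, 499.225, 226.741] pointing down, gripper open.
Joint ranges: [-2.53, 2.53], [-0.77, 2.02], [0.04, 2.7], [-1, 4.14], [0.28, 2.66], [-3.11, 3.11]. Speed limits (rad/s): [2.57, 2.57, 3.14, 3.14, 3.14, 3.14].

## Interface

Orientations are given as a rotation vector (axis times angle).
In Python, from cell import * gives the robot as it stands.
- The arm moves only by the tool apply_moves, never from a script. Its argument "commands" is a list of rows, each an object with "offset": the shift along the tool's x, y, z in m, a list of three; "angular": the turn, a rotation vector about the tool's x, y, z in degrees, a list of three. A call has 1 to 5 rows; each row is the pose to reach, as a shift and turn from the pose commanded when the call began, along the tool's axes at that moment; what a row does not reach only later rows make up. A row lasts 1/12 s, in which the tool goes at most 41.7 mm and 7.16 degrees, less where a joint would pass 70% of its speed; a pose out of reach is approached as far as the arm can. A call with a gripper value outside its range is refused whole. "gripper" is the closure, from -1 (fully open) to 1 (shut), set as the call begins (left out, the last holds). The fingers move at their own pace and stop on an object; "force" is the grip in N (left out, the last holds). Time passes only in rows, so rows that repeat a pose let the fingers close. It gives the time, the measured TCP pose, the force and the opening at its end, in the units of the state.
- observe(): the state, without advancing time (a new reading comes with each control period).
- camera(name): name is "scene" or "top" or "wrist"; returns the picture (420x560x3 uint8, red, green, blue); there is no depth.
- camera_model(name): a dict with "intrinsics" (3x3 intrinsics, pixels), "view" (4x4, takes a point from world to camera coordinates); the wrist camera has in their place "T_tool_cam" (4x4, takes a point from camera to tool coordinates, whose origin is the TCP and whose axes are the flange's). Camera axes: x right, y up, looking along -z (the intrinsics and any distortion apply to the point x, -y, -z); pixel columns grow to the right and rows downward; lengths in mm; the calibration is good to about 2 mm. A picture is of the moment at which its call begins: read the wrist's pose just before it. camera_model takes no time and is no camera call.
- sign_off(): hands the job in, once; it reports no verdict.
The state is a dict: "time": time; "q": joint angles; "joint_vel": joint speeds; "joint_torque": joint torques, N m; "eef_pos": TCP position; "tcp_rot": TCP orientation; "ft_force": force on the tool from outside, world axes, zero at the start; "wrist_torque": the same for the moment, N m; "grip_width": finger opening in mm.
Only numpy, scipy, OpenCV 4.12 (cv2) and the standard library are available. Lean on these libraries where they do the work, as an engineer would, in place of code of your own. Each camera call takes 0.05 s, during which the arm holds its last target.

## Working session

There is one attempt and no reset: what is moved stays moved. The work goes in short steps, Python scripts to look and compute and a tool call to move; the robot and the scene stay as the last step left them, time stands still between calls to the robot, and variables do not carry over. Pictures are saved under pics/ and viewed, and the job is handed in when it is done.

Besides the shell and the picture viewer there is one more tool, called after ">>>" as name(argument=value, ...), one argument or row to a line, values as JSON. apply_moves: Moves the arm, as the interface text tells. Its arguments: {"type":"object","properties":{"commands":{"type":"array","items":{"type":"object","properties":{"offset":{"type":"array","items":{"type":"number"}},"angular":{"type":"array","items":{"type":"number"}}}}},"gripper":{"type":"number"},"force":{"type":"number"}},"required":["commands"]}

```bash
ls; mkdir -p pics; python3 - <<'E'
from cell import *
import cv2
print(observe())
for n in ("scene","top","wrist"):
    cv2.imwrite(f"pics/{n}0.png",camera(n)[:,:,::-1])
    print(n,camera_model(n))
E
```

```text
pics
{'time': 0.0, 'q': array([ 1.10999406e+00,  3.42712162e-01,  1.52504748e+00, -2.11139452e-05,
        1.27540268e+00, -1.45973820e-01]), 'joint_vel': array([-4.74766456e-04,  9.91112112e-04, -2.78518963e-04, -5.24458142e-05,
        2.19283944e-03, -8.94992846e-04]), 'joint_torque': array([-1.19668050e-03, -4.31251931e+01, -2.44216561e+01,  7.17147742e-02,
        5.61194227e-02, -1.75751538e-04]), 'eef_pos': array([162.34935046, 498.82120107, 226.03981908]), 'tcp_rot': array([-4.92411354e-01, -3.10230635e+00,  2.36217257e-03]), 'ft_force': array([ 0.16464366,  0.58709534, -0.68024024]), 'wrist_torque': array([-0.0369989 ,  0.00716377,  0.00107073]), 'grip_width': 91.64060285602287}
scene {'intrinsics': array([[464.91808275,   0.        , 274.67894098],
       [  0.        , 464.91808275, 199.69660025],
       [  0.        ,   0.        ,   1.        ]]), 'view': array([[ 6.21813428e-01, -7.83124142e-01, -8.03985052e-03,
        -4.42953672e+02],
       [ 4.42769871e-01,  3.43061774e-01,  8.28410201e-01,
        -3.03198811e+02],
       [-6.45989862e-01, -5.18676390e-01,  5.6006
[... 478 characters left out ...]
    [-1.03694655e-01,  2.04648115e-02,  9.94398617e-01,
        -1.28183437e+03],
       [ 0.00000000e+00,  0.00000000e+00,  0.00000000e+00,
         1.00000000e+00]])}
wrist {'intrinsics': array([[318.44148489,   0.        , 279.02486311],
       [  0.        , 318.44148489, 214.60219677],
       [  0.        ,   0.        ,   1.        ]]), 'T_tool_cam': array([[ 1.28579481e-03,  9.51357930e-01,  3.08085112e-01,
         8.44586595e+01],
       [ 9.99999108e-01, -1.33436846e-03, -5.30102102e-05,
        -1.47197215e-01],
       [ 3.60667371e-04,  3.08084905e-01, -9.51358797e-01,
        -1.57185129e+02],
       [ 0.00000000e+00,  0.00000000e+00,  0.00000000e+00,
         1.00000000e+00]])}
```

View pics/scene0.png

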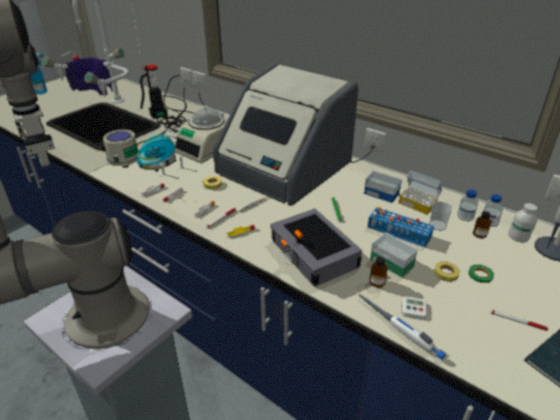

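View pics/top0.png

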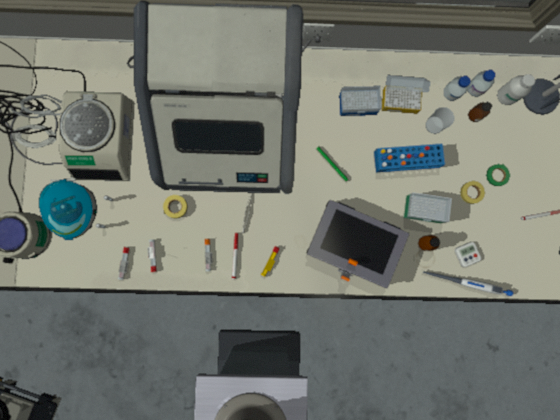

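View pics/wrist0.png

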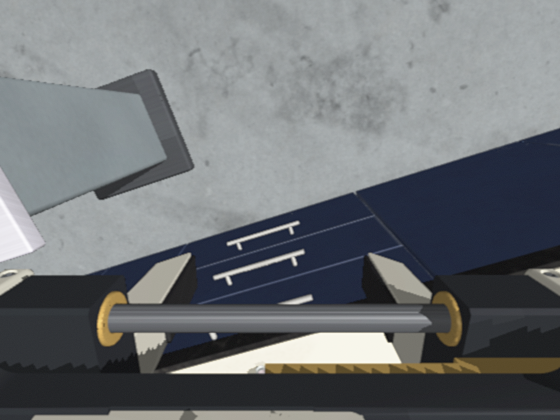

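```bash
cat > h.py <<'E'
import numpy as np, cv2
from cell import *
from scipy.spatial.transform import Rotation as R
def ray(name,u,v,st=None):
    m=camera_model(name);K=m["intrinsics"]
    d=np.array([(u-K[0,2])/K[0,0],-(v-K[1,2])/K[1,1],-1.0])
    if name=="wrist":
        st=st or observe()
        T=m["T_tool_cam"];Rt=R.from_rotvec(st["tcp_rot"]).as_matrix()
        o=Rt@T[:3,3]+st["eef_pos"];d=Rt@T[:3,:3]@d
    else:
        V=m["view"];o=-V[:3,:3].T@V[:3,3];d=V[:3,:3].T@d
    return o,d
def onplane(name,u,v,z,st=None):
    o,d=ray(name,u,v,st);return o+d*(z-o[2])/d[2]
def proj(name,p,st=None):
    m=camera_model(name);K=m["intrinsics"]
    if name=="wrist":
        st=st or observe()
        T=m["T_tool_cam"];Rt=R.from_rotvec(st["tcp_rot"]).as_matrix()
        c=T[:3,:3].T@(Rt.T@(np.array(p)-st["eef_pos"])-T[:3,3])
    else:
        V=m["view"];c=V[:3,:3]@np.array(p)+V[:3,3]
    return np.array([K[0,0]*c[0]/-c[2]+K[0,2],K[1,1]*-c[1]/-c[2]+K[1,2]])
def move(dst,rot=None):
    """print the tool-frame offset/turn from current measured pose"""
    st=observe();Rt=R.from_rotvec(st["tcp_rot"])
    print("off",np.round(Rt.inv().apply(np.array(dst)-st["eef_pos"])/1000,4))
    if rot is not None: print("ang",np.round((Rt.inv()*rot).as_rotvec(degrees=True),2))
def snap(name,f,crop=None,scale=1):
    st=observe();im=camera(name)[:,:,::-1].copy()
    if crop: im2=im[crop[1]:crop[3],crop[0]:crop[2]]
    else: im2=im
    cv2.imwrite("pics/"+f,cv2.resize(im2,None,fx=scale,fy=scale,interpolation=cv2.INTER_CUBIC))
    return im,st
E
python3 - <<'E'
import cv2
im=cv2.imread("pics/top0.png")
cv2.imwrite("pics/top0a.png",cv2.resize(im[180:300,90:290],None,fx=4,fy=4,interpolation=cv2.INTER_CUBIC))
cv2.imwrite("pics/top0b.png",cv2.resize(im[180:300,290:450],None,fx=5,fy=5,interpolation=cv2.INTER_CUBIC))
E
```

```text
(no output)
```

View pics/top0a.png

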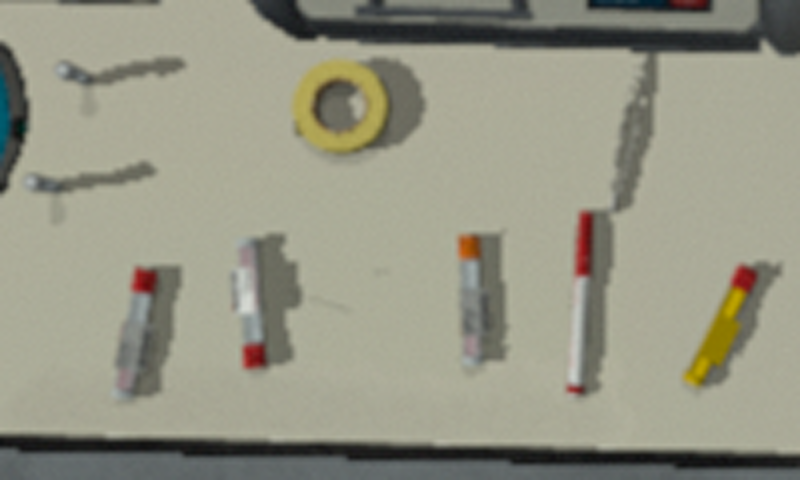

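View pics/top0b.png

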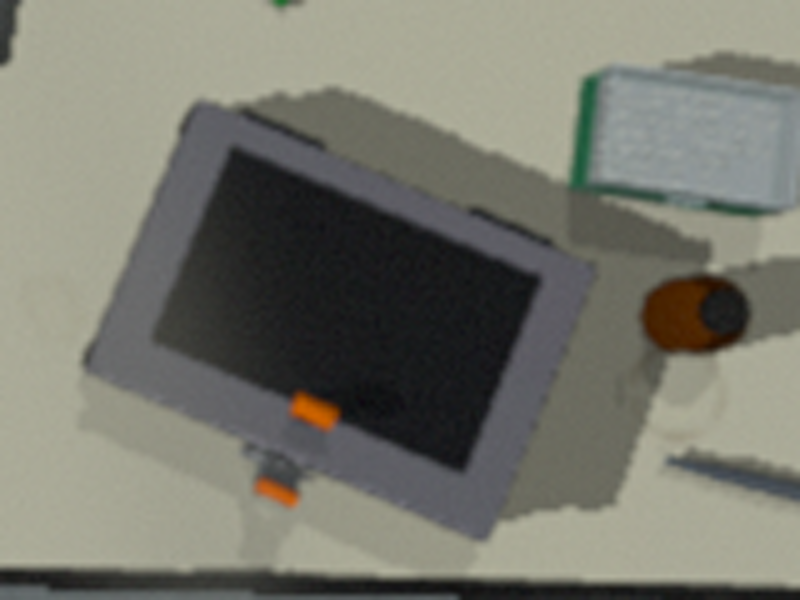

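```bash
python3 - <<'E'
from h import *
im=cv2.imread("pics/top0.png")
C=[(330,200.4),(409.4,233),(387.4,288),(308,254)]
P=np.array([onplane("top",u,v,70) for u,v in C]);print(P.round(1))
print("sides",[round(np.linalg.norm(P[i]-P[(i+1)%4]),1) for i in range(4)])
ctr=P.mean(0);ydir=(P[0]+P[3]-P[1]-P[2])/2;th=np.arctan2(-ydir[0],ydir[1]);print("ctr",ctr,"yaw",np.degrees(th))
xd=(P[0]+P[1]-P[2]-P[3])/2;print("yawx",np.degrees(np.arctan2(xd[1],xd[0])))
hsv=cv2.cvtColor(im,cv2.COLOR_BGR2HSV)
m=cv2.inRange(hsv,(4,180,120),(16,255,255))
n,l,s,c=cv2.connectedComponentsWithStats(m)
for i in range(1,n):
    if s[i,4]>8: print(s[i],c[i],onplane("top",*c[i],100).round(1),onplane("top",*c[i],88).round(1))
# tubes
def pt(x,y): return 90+x/4,180+y/4
T={"red1":((147,270),(122,397)),"red2":((246,240),(256,366)),"or":((468,237),(471,365)),"mark":((587,212),(574,392)),"yel":((746,268),(693,382))}
for k,(a,b) in T.items():
    A=onplane("top",*pt(*a),8);B=onplane("top",*pt(*b),8)
    d=A-B;print(k,((A+B)/2).round(1),np.linalg.norm(d).round(1),"dir deg",np.degrees(np.arctan2(d[1],d[0])).round(1))
E
```

```text
[[ 653.6 -207.7   70. ]
 [ 567.8 -433.3   70. ]
 [ 413.1 -371.6   70. ]
 [ 501.1 -148.7   70. ]]
sides [np.float64(241.4), np.float64(166.6), np.float64(239.6), np.float64(163.5)]
ctr [ 533.88423121 -290.35250363   70.        ] yaw -21.195762233802427
yawx -21.461833125244045
[205 240   4   4  16] [206.5 241.5] [527.  130.2 100. ] [527.4 132.   88. ]
[349 259   8   7  36] [352.44444444 262.        ] [ 482.3 -268.1  100. ] [ 482.3 -270.2   88. ]
[342 276   7   5  19] [345.21052632 277.94736842] [ 438.7 -248.9  100. ] [ 438.3 -250.8   88. ]
red1 [460.7 379.5   8. ] 92.4 dir deg -7.6
red2 [484.9 297.2   8. ] 91.5 dir deg 7.7
or [490.6 139.5   8. ] 92.7 dir deg 3.9
mark [492.3  58.9   8. ] 130.7 dir deg -2.0
yel [478.1 -42.8   8. ] 91.0 dir deg -23.4
```

```bash
cat >> h.py <<'E'
YAW=np.radians(-21.3); CTR=np.array([534.3,-289.3,0.])
CX=np.array([np.cos(YAW),np.sin(YAW),0]);CY=np.array([-np.sin(YAW),np.cos(YAW),0])
def case(x,y,z): return CTR+CX*x+CY*y+np.array([0,0,z])
def down(a):
    """tool pointing down, tool x at world angle a deg"""
    a=np.radians(a);x=np.array([np.cos(a),np.sin(a),0]);z=np.array([0,0,-1.]);y=np.cross(z,x)
    return R.from_matrix(np.stack([x,y,z],1))
def hasp(th):
    f=th+0.172; return case(-91-67*np.sin(f),0,22+67*np.cos(f))
def knob(th):
    return case(81-140*np.cos(th)+38*np.sin(th),0,62+140*np.sin(th)+38*np.cos(th))
def go(p,a=None):
    st=observe();print("t",round(st["time"],2),"pos",st["eef_pos"].round(1),"w",round(st["grip_width"],1),"f",st["ft_force"].round(1))
    print("target",np.round(p,1)); move(p,None if a is None else down(a))
E
python3 - <<'E'
from h import *
go([450,150,230],158.7)
print(observe()["tcp_rot"],down(162).as_rotvec())
for u,v in [(345,290),(310,294),(120,290)]: print(onplane("top",u,v,0))
E
```

```text
t 0.15 pos [162.4 498.9 226.2] w 91.8 f [-0.4 -0.6  0.3]
target [450 150 230]
off [-0.3815 -0.2427 -0.0036]
ang [-0.06 -0.01  3.26]
[-4.92444837e-01 -3.10242995e+00  1.64608098e-03] [0.49145337 3.10291443 0.        ]
[ 400.31788886 -264.57029157    0.        ]
[ 386.20244397 -162.36876668    0.        ]
[383.78619808 387.68707505   0.        ]
```

>>> apply_moves(
  commands=[
    {"offset":[-0.38,-0.24,-0.004],"angular":[0,0,3.3]},
    {"offset":[-0.38,-0.24,-0.004],"angular":[0,0,3.3]},
    {"offset":[-0.38,-0.24,-0.004],"angular":[0,0,3.3]},
    {"offset":[-0.38,-0.24,-0.004],"angular":[0,0,3.3]},
    {"offset":[-0.38,-0.24,-0.004],"angular":[0,0,3.3]},
  ],
  gripper=-0.3,
  force=15,
)

```text
time: 0.57
eef_pos: [296.2, 337.3, 228.5]
tcp_rot: [-0.58, -3.087, 0.0]
ft_force: [0.9, 0.9, -0.4]
grip_width: 63.8
```

```bash
python3 - <<'E'
from h import *
go([450,150,230],158.7)
go(hasp(0)+[0,0,100],158.7)
E
```

```text
t 0.57 pos [296.2 337.3 228.5] w 63.8 f [ 0.9  0.9 -0.4]
target [450 150 230]
off [-0.2113 -0.1186 -0.0015]
ang [-0.   -0.    0.01]
t 0.57 pos [296.2 337.3 228.5] w 63.8 f [ 0.9  0.9 -0.4]
target [ 438.8 -252.1  188. ]
off [-0.3469 -0.4973  0.0405]
ang [-0.   -0.    0.01]
```

>>> apply_moves(
  commands=[
    {"offset":[-0.22,-0.12,0]},
    {"offset":[-0.22,-0.12,0]},
    {"offset":[-0.22,-0.12,0]},
    {"offset":[-0.22,-0.12,0]},
    {"offset":[-0.22,-0.12,0]},
  ],
)

```text
validation failed for argument at $.co...
```

>>> apply_moves(
  commands=[
    {"offset":[-0.13,-0.37,0.02]},
    {"offset":[-0.13,-0.37,0.02]},
    {"offset":[-0.13,-0.37,0.02]},
    {"offset":[-0.13,-0.37,0.02]},
    {"offset":[-0.13,-0.37,0.02]},
  ],
)

```text
validation failed for argument at $.co...
```

```bash
python3 - <<'E'
from h import *
go(hasp(0)+[0,0,90],158.7)
E
```

```text
t 0.57 pos [296.2 337.3 228.5] w 63.8 f [ 0.9  0.9 -0.4]
target [ 438.8 -252.1  178. ]
off [-0.3469 -0.4973  0.0505]
ang [-0.   -0.    0.01]
```

Angular is required in every row.

>>> apply_moves(
  commands=[
    {"offset":[-0.22,-0.12,0],"angular":[0,0,0]},
    {"offset":[-0.22,-0.12,0],"angular":[0,0,0]},
    {"offset":[-0.22,-0.12,0],"angular":[0,0,0]},
    {"offset":[-0.22,-0.12,0],"angular":[0,0,0]},
    {"offset":[-0.22,-0.12,0],"angular":[0,0,0]},
  ],
)

```text
time: 0.98
eef_pos: [430.4, 177.6, 228.6]
tcp_rot: [-0.582, -3.087, -0.0]
ft_force: [1.1, 0.9, -0.8]
grip_width: 59.7
```

>>> apply_moves(
  commands=[
    {"offset":[-0.13,-0.37,0.02],"angular":[0,0,0]},
    {"offset":[-0.13,-0.37,0.02],"angular":[0,0,0]},
    {"offset":[-0.13,-0.37,0.02],"angular":[0,0,0]},
    {"offset":[-0.13,-0.37,0.02],"angular":[0,0,0]},
    {"offset":[-0.13,-0.37,0.02],"angular":[0,0,0]},
  ],
)

```text
time: 1.4
eef_pos: [421.8, -30.3, 217.8]
tcp_rot: [-0.581, -3.087, -0.0]
ft_force: [0.2, -0.3, 0.1]
grip_width: 59.9
```

```bash
python3 - <<'E'
from h import *
go(hasp(0)+[0,0,90],158.7)
E
```

```text
t 1.4 pos [421.8 -30.3 217.8] w 59.9 f [ 0.2 -0.3  0.1]
target [ 438.8 -252.1  178. ]
off [-0.0965 -0.2004  0.0398]
ang [ 0.01 -0.   -0.03]
```

>>> apply_moves(
  commands=[
    {"offset":[-0.096,-0.2,0.04],"angular":[0,0,0]},
    {"offset":[-0.096,-0.2,0.04],"angular":[0,0,0]},
    {"offset":[-0.096,-0.2,0.04],"angular":[0,0,0]},
    {"offset":[-0.096,-0.2,0.04],"angular":[0,0,0]},
    {"offset":[-0.096,-0.2,0.04],"angular":[0,0,0]},
  ],
)

```text
time: 1.82
eef_pos: [437.4, -235.0, 180.5]
tcp_rot: [-0.582, -3.087, -0.0]
ft_force: [0.7, -0.5, -1.1]
grip_width: 59.6
```

>>> apply_moves(
  commands=[
    {"offset":[-0.004,-0.02,0.005],"angular":[0,0,0]},
    {"offset":[-0.004,-0.02,0.005],"angular":[0,0,0]},
  ],
)

```text
time: 1.98
eef_pos: [433.3, -256.8, 174.3]
tcp_rot: [-0.588, -3.084, 0.0]
ft_force: [-0.6, 0.1, 0.1]
grip_width: 59.6
```

```bash
python3 - <<'E'
from h import *
im,st=snap("wrist","w1.png")
hsv=cv2.cvtColor(im,cv2.COLOR_BGR2HSV)
m=cv2.inRange(hsv,(4,180,120),(16,255,255))
n,l,s,c=cv2.connectedComponentsWithStats(m)
for i in range(1,n):
    if s[i,4]>30:
        for z in (100,88): 
            p=onplane("wrist",*c[i],z,st)-CTR;print(s[i],c[i],z,(p+CTR).round(1),"case",(p@CX).round(1),(p@CY).round(1))
go(hasp(0)+[0,0,90],158.7)
E
```

```text
[275 218  29  11 308] [289.1525974  223.08116883] 100 [ 433.5 -248.7  100. ] case -108.7 1.2
[275 218  29  11 308] [289.1525974  223.08116883] 88 [ 437.6 -249.9   88. ] case -104.4 1.6
[275 275  30  17 489] [289.3006135  283.26993865] 100 [ 482.5 -267.3  100. ] case -56.3 1.7
[275 275  30  17 489] [289.3006135  283.26993865] 88 [ 489.1 -269.5   88. ] case -49.3 2.1
t 2.03 pos [ 433.4 -254.5  174.8] w 59.4 f [-0.8  1.6 -0.5]
target [ 438.8 -252.1  178. ]
off [-0.0041  0.0042 -0.0032]
ang [ 0.04 -0.12 -0.24]
```

View pics/w1.png

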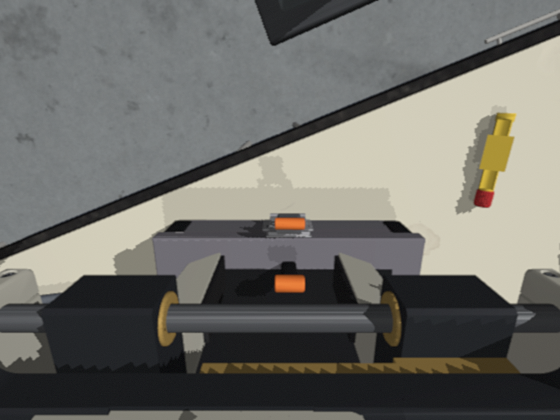

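```bash
python3 - <<'E'
s=open('h.py').read()
s=s.replace("CTR=np.array([534.3,-289.3,0.])","CTR=np.array([534.3,-289.3,0.])")
s=s.replace("def case(","CTR=CTR+2*CX+1.6*CY\ndef case(").replace("f=th+0.172","f=th+0.209")
open('h.py','w').write(s)
E
python3 - <<'E'
from h import *
print(CTR)
go(hasp(0)+[0,0,-17],158.7)
E
```

```text
[ 536.74458442 -288.5357965     0.        ]
t 2.03 pos [ 433.4 -254.5  174.8] w 59.4 f [-0.8  1.6 -0.5]
target [ 439.  -250.4   70.5]
off [-0.0039  0.0058  0.1043]
ang [ 0.04 -0.12 -0.24]
```

>>> apply_moves(
  commands=[
    {"offset":[-0.004,0.006,0.04],"angular":[0,-0.1,-0.2]},
    {"offset":[-0.004,0.006,0.07],"angular":[0,-0.1,-0.2]},
    {"offset":[-0.004,0.006,0.09],"angular":[0,-0.1,-0.2]},
    {"offset":[-0.004,0.006,0.104],"angular":[0,-0.1,-0.2]},
    {"offset":[-0.004,0.006,0.104],"angular":[0,-0.1,-0.2]},
  ],
)

```text
time: 2.45
eef_pos: [438.8, -246.2, 69.6]
tcp_rot: [-0.574, -3.085, -0.004]
ft_force: [-0.0, -0.5, -0.0]
grip_width: 59.8
```

```bash
python3 - <<'E'
from h import *
go(hasp(0)+[0,0,-17],158.7)
im,st=snap("wrist","w2.png",(180,150,400,420),2.2)
E
```

```text
t 2.45 pos [ 438.8 -246.2   69.6] w 59.8 f [-0.  -0.5 -0. ]
target [ 439.  -250.4   70.5]
off [-0.0017 -0.0039 -0.001 ]
ang [ 0.12 -0.22  0.24]
```

View pics/w2.png

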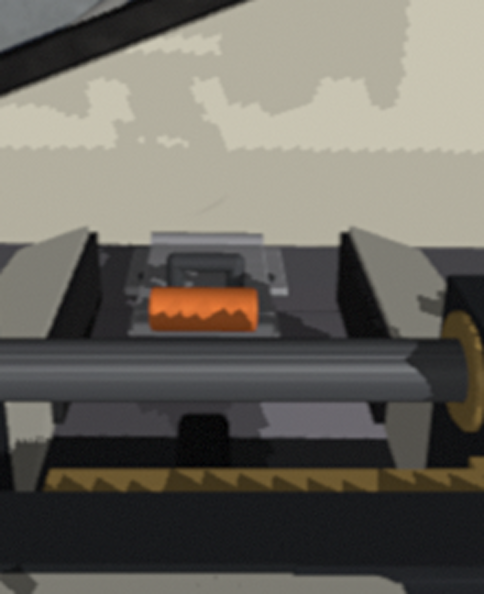

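>>> apply_moves(
  commands=[
    {"offset":[-0.001,-0.004,0],"angular":[0,0,0]},
    {"offset":[-0.001,-0.004,0],"angular":[0,0,0]},
    {"offset":[-0.001,-0.004,0],"angular":[0,0,0]},
    {"offset":[-0.001,-0.004,0],"angular":[0,0,0]},
  ],
)

```text
time: 2.83
eef_pos: [440.2, -253.3, 73.0]
tcp_rot: [0.576, 3.085, -0.002]
ft_force: [-0.5, 0.3, 0.7]
grip_width: 59.3
```

>>> apply_moves(
  commands=[
    {"offset":[0,0,0],"angular":[0,0,0]},
    {"offset":[0,0,0],"angular":[0,0,0]},
    {"offset":[0,0,0],"angular":[0,0,0]},
    {"offset":[0,0,0],"angular":[0,0,0]},
    {"offset":[0,0,0],"angular":[0,0,0]},
  ],
  gripper=1,
  force=15,
)

```text
time: 3.25
eef_pos: [439.6, -252.8, 71.9]
tcp_rot: [0.576, 3.087, 0.0]
ft_force: [-1.1, 1.1, 0.2]
grip_width: 31.0
```

```bash
python3 - <<'E'
from h import *
st=observe()
a=hasp(0)
Rt=down(158.7)
go(hasp(0)+[0,0,-17],158.7)
for th in np.arange(0.15,1.36,.15): print(round(th,2),(Rt.inv().apply(hasp(th)-a)/1000).round(4))
E
```

```text
t 3.25 pos [ 439.6 -252.8   71.9] w 31.0 f [-1.1  1.1  0.2]
target [ 439.  -250.4   70.5]
off [0.0014 0.002  0.0014]
ang [0.02 0.08 0.16]
0.15 [ 0.0096 -0.      0.0028]
0.3 [0.0187 0.     0.007 ]
0.45 [0.0271 0.     0.0126]
0.6 [ 0.0346 -0.      0.0193]
0.75 [0.0409 0.     0.0271]
0.9 [0.0461 0.     0.0357]
1.05 [0.0499 0.     0.045 ]
1.2 [ 0.0522 -0.      0.0547]
1.35 [0.0531 0.     0.0648]
```

>>> apply_moves(
  commands=[
    {"offset":[0,0.0,0],"angular":[0,0,0]},
    {"offset":[0,0,0],"angular":[0,0,0]},
    {"offset":[0,0,0],"angular":[0,0,0]},
  ],
)

```text
time: 3.5
eef_pos: [439.8, -251.2, 71.9]
tcp_rot: [0.577, 3.087, 0.004]
ft_force: [2.2, 7.6, 3.2]
grip_width: 23.9
```

>>> apply_moves(
  commands=[
    {"offset":[0.0048,0,0.0013],"angular":[0,0,0]},
    {"offset":[0.0096,0,0.0028],"angular":[0,0,0]},
    {"offset":[0.0142,0,0.0048],"angular":[0,0,0]},
    {"offset":[0.0187,0,0.007],"angular":[0,0,0]},
    {"offset":[0.0187,0,0.007],"angular":[0,0,0]},
  ],
)

```text
time: 3.92
eef_pos: [422.1, -244.1, 64.3]
tcp_rot: [0.577, 3.087, 0.005]
ft_force: [3.3, 7.9, -1.6]
grip_width: 23.6
```

>>> apply_moves(
  commands=[
    {"offset":[0.0042,0.001,0.0028],"angular":[0,0,0]},
    {"offset":[0.0084,0.001,0.0056],"angular":[0,0,0]},
    {"offset":[0.0122,0.001,0.0088],"angular":[0,0,0]},
    {"offset":[0.0159,0.001,0.0123],"angular":[0,0,0]},
    {"offset":[0.0191,0.001,0.0161],"angular":[0,0,0]},
  ],
)

```text
time: 4.33
eef_pos: [405.2, -237.3, 48.7]
tcp_rot: [0.576, 3.086, 0.002]
ft_force: [4.2, 6.5, 1.0]
grip_width: 23.6
```

>>> apply_moves(
  commands=[
    {"offset":[0.0031,0,0.004],"angular":[0,0,0]},
    {"offset":[0.0057,0,0.0083],"angular":[0,0,0]},
    {"offset":[0.0083,0,0.0126],"angular":[0,0,0]},
    {"offset":[0.0102,0,0.0173],"angular":[0,0,0]},
    {"offset":[0.0121,0,0.0219],"angular":[0,0,0]},
  ],
)

```text
time: 4.75
eef_pos: [393.8, -232.8, 26.7]
tcp_rot: [0.577, 3.086, 0.002]
ft_force: [5.5, 6.5, 0.5]
grip_width: 23.4
```

>>> apply_moves(
  commands=[
    {"offset":[0.0012,0,0.0048],"angular":[0,0,0]},
    {"offset":[0.0023,0,0.0097],"angular":[0,0,0]},
    {"offset":[0.0027,0,0.0147],"angular":[0,0,0]},
    {"offset":[0.0027,0,0.0147],"angular":[0,0,0]},
  ],
)

```text
time: 5.08
eef_pos: [391.0, -231.7, 12.0]
tcp_rot: [0.577, 3.087, 0.003]
ft_force: [1.5, 8.8, 8.8]
grip_width: 23.4
```

>>> apply_moves(
  commands=[
    {"offset":[0,0,0],"angular":[0,0,0]},
    {"offset":[0,0,0],"angular":[0,0,0]},
    {"offset":[0,0,0],"angular":[0,0,0]},
    {"offset":[0,0,0],"angular":[0,0,0]},
  ],
  gripper=-0.3,
)

```text
time: 5.42
eef_pos: [391.2, -233.3, 12.2]
tcp_rot: [0.576, 3.086, -0.001]
ft_force: [-0.4, 0.5, -0.4]
grip_width: 45.9
```

```bash
python3 - <<'E'
from h import *
go(hasp(1.25)+[0,0,100],158.7)
go(knob(0)+[0,0,-14],158.7)
E
```

```text
t 5.42 pos [ 391.2 -233.3   12.2] w 45.9 f [-0.4  0.5 -0.4]
target [ 389.9 -231.3  129.5]
off [ 0.0017  0.0015 -0.1173]
ang [-0.01  0.12  0.16]
t 5.42 pos [ 391.2 -233.3   12.2] w 45.9 f [-0.4  0.5 -0.4]
target [ 481.8 -267.1   86. ]
off [-0.0968  0.0012 -0.0736]
ang [-0.01  0.12  0.16]
```

>>> apply_moves(
  commands=[
    {"offset":[0,0,-0.04],"angular":[0,0,0]},
    {"offset":[0,0,-0.08],"angular":[0,0,0]},
    {"offset":[0,0,-0.12],"angular":[0,0,0]},
    {"offset":[-0.04,0,-0.12],"angular":[0,0,0]},
    {"offset":[-0.08,0.001,-0.12],"angular":[0,0,0]},
  ],
)

```text
time: 5.83
eef_pos: [467.4, -262.5, 137.2]
tcp_rot: [0.577, 3.079, -0.007]
ft_force: [0.4, -0.6, -0.3]
grip_width: 59.4
```

>>> apply_moves(
  commands=[
    {"offset":[-0.017,0,0],"angular":[0,0,0]},
    {"offset":[-0.017,0,0],"angular":[0,0,0]},
  ],
)

```text
time: 6.0
eef_pos: [484.8, -268.7, 132.7]
tcp_rot: [0.575, 3.083, -0.003]
ft_force: [-1.7, 0.3, 0.0]
grip_width: 59.3
```

```bash
python3 - <<'E'
from h import *
im,st=snap("wrist","w3.png")
hsv=cv2.cvtColor(im,cv2.COLOR_BGR2HSV)
m=cv2.inRange(hsv,(4,180,120),(16,255,255))
n,l,s,c=cv2.connectedComponentsWithStats(m)
for i in range(1,n):
    if s[i,4]>30:
        for z in (100,29.5): 
            p=onplane("wrist",*c[i],z,st)-CTR;print(s[i],c[i],z,(p+CTR).round(1),"case",(p@CX).round(1),(p@CY).round(1))
go(knob(0)+[0,0,-14],158.7)
E
```

```text
[265  81  31  11 303] [280.25082508  85.50825083] 100 [ 393.5 -233.1  100. ] case -153.6 -0.3
[265  81  31  11 303] [280.25082508  85.50825083] 29.5 [ 389.2 -231.2   29.5] case -158.3 -0.2
[261 234  39  21 790] [279.68987342 244.0164557 ] 100 [ 482.2 -267.4  100. ] case -58.4 -0.2
[261 234  39  21 790] [279.68987342 244.0164557 ] 29.5 [ 510.9 -278.4   29.5] case -27.7 0.1
t 6.05 pos [ 482.5 -267.5  131.9] w 59.8 f [-1.   0.  -1.1]
target [ 481.8 -267.1   86. ]
off [0.0009 0.0001 0.0459]
ang [-0.    0.11  0.19]
```

View pics/w3.png

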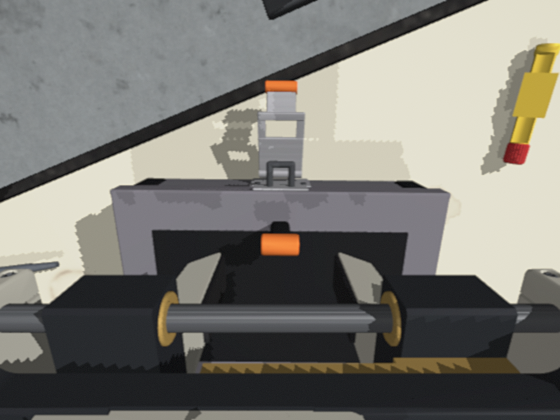

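>>> apply_moves(
  commands=[
    {"offset":[0,0,0.025],"angular":[0,0,0]},
    {"offset":[0,0,0.046],"angular":[0,0,0]},
    {"offset":[0,0,0.046],"angular":[0,0,0]},
  ],
)

```text
time: 6.3
eef_pos: [478.3, -265.0, 82.5]
tcp_rot: [-0.576, -3.082, -0.006]
ft_force: [-1.0, 0.2, -0.6]
grip_width: 59.6
```

>>> apply_moves(
  commands=[
    {"offset":[0,0,0],"angular":[0,0,0]},
    {"offset":[0,0,0],"angular":[0,0,0]},
    {"offset":[0,0,0],"angular":[0,0,0]},
    {"offset":[0,0,0],"angular":[0,0,0]},
    {"offset":[0,0,0],"angular":[0,0,0]},
  ],
  gripper=1,
  force=25,
)

```text
time: 6.72
eef_pos: [482.1, -267.4, 87.3]
tcp_rot: [0.576, 3.085, -0.002]
ft_force: [0.2, 0.2, 0.2]
grip_width: 31.1
```

>>> apply_moves(
  commands=[
    {"offset":[0,0,0],"angular":[0,0,0]},
    {"offset":[0,0,0],"angular":[0,0,0]},
    {"offset":[0,0,0],"angular":[0,0,0]},
  ],
)

```text
time: 6.97
eef_pos: [482.0, -267.2, 86.9]
tcp_rot: [0.576, 3.086, -0.001]
ft_force: [-0.9, 0.1, 4.0]
grip_width: 23.7
```

```bash
python3 - <<'E'
from h import *
go(knob(0)+[0,0,-14],158.7)
a=knob(0);Rt=down(158.7)
for th in np.arange(0.1,1.56,.1): print(round(th,2),(Rt.inv().apply(knob(th)-a)/1000).round(4))
E
```

```text
t 6.97 pos [ 482.  -267.2   86.9] w 23.7 f [-0.9  0.1  4. ]
target [ 481.8 -267.1   86. ]
off [0.0003 0.     0.0009]
ang [-0.01  0.14  0.16]
0.1 [-0.0045  0.     -0.0138]
0.2 [-0.0103  0.     -0.0271]
0.3 [-0.0175  0.     -0.0397]
0.4 [-0.0258  0.     -0.0515]
0.5 [-0.0354  0.     -0.0625]
0.6 [-0.0459  0.     -0.0724]
0.7 [-0.0574  0.     -0.0813]
0.8 [-0.0697  0.     -0.0889]
0.9 [-0.0827  0.     -0.0953]
1.0 [-0.0963  0.     -0.1003]
1.1 [-0.1104  0.     -0.104 ]
1.2 [-0.1247  0.     -0.1063]
1.3 [-0.1392  0.     -0.1071]
1.4 [-0.1537  0.     -0.1064]
1.5 [-0.168   0.     -0.1043]
```

Steps of 0.1 rad per row (about 14 mm).

>>> apply_moves(
  commands=[
    {"offset":[-0.002,0,-0.007],"angular":[0,0,0]},
    {"offset":[-0.0045,0,-0.0138],"angular":[0,0,0]},
    {"offset":[-0.0103,0,-0.0271],"angular":[0,0,0]},
    {"offset":[-0.0175,0,-0.0397],"angular":[0,0,0]},
    {"offset":[-0.0258,0,-0.0515],"angular":[0,0,0]},
  ],
)

```text
time: 7.38
eef_pos: [505.3, -276.4, 138.2]
tcp_rot: [-0.576, -3.088, -0.0]
ft_force: [1.7, -3.7, -8.7]
grip_width: 23.6
```

>>> apply_moves(
  commands=[
    {"offset":[-0.0096,0,-0.011],"angular":[0,0,0]},
    {"offset":[-0.0201,0,-0.0209],"angular":[0,0,0]},
    {"offset":[-0.0316,0,-0.0298],"angular":[0,0,0]},
    {"offset":[-0.0439,0,-0.0374],"angular":[0,0,0]},
    {"offset":[-0.0569,0,-0.0438],"angular":[0,0,0]},
  ],
)

```text
time: 7.8
eef_pos: [557.6, -297.2, 182.3]
tcp_rot: [-0.576, -3.086, 0.001]
ft_force: [-3.7, -3.0, -3.6]
grip_width: 23.8
```

>>> apply_moves(
  commands=[
    {"offset":[-0.0136,0,-0.005],"angular":[0,0,0]},
    {"offset":[-0.0277,0,-0.0087],"angular":[0,0,0]},
    {"offset":[-0.042,0,-0.011],"angular":[0,0,0]},
    {"offset":[-0.0565,0,-0.0118],"angular":[0,0,0]},
    {"offset":[-0.071,0,-0.0111],"angular":[0,0,0]},
  ],
)

```text
time: 8.22
eef_pos: [624.5, -323.8, 194.8]
tcp_rot: [0.577, 3.087, -0.004]
ft_force: [-5.1, -3.6, 3.8]
grip_width: 23.7
```

```bash
python3 - <<'E'
from h import *
go(knob(1.4)+[0,0,-14],158.7)
go(knob(1.52)+[0,0,-14],158.7)
snap("scene","s4.png",(200,150,420,320),3.5)
E
```

```text
t 8.22 pos [ 624.5 -323.8  194.8] w 23.7 f [-5.1 -3.6  3.8]
target [ 624.9 -322.9  192.4]
off [-0.0001  0.001   0.0023]
ang [-0.13  0.06  0.12]
t 8.22 pos [ 624.5 -323.8  194.8] w 23.7 f [-5.1 -3.6  3.8]
target [ 640.9 -329.2  189.7]
off [-0.0173  0.001   0.005 ]
ang [-0.13  0.06  0.12]
```

View pics/s4.png

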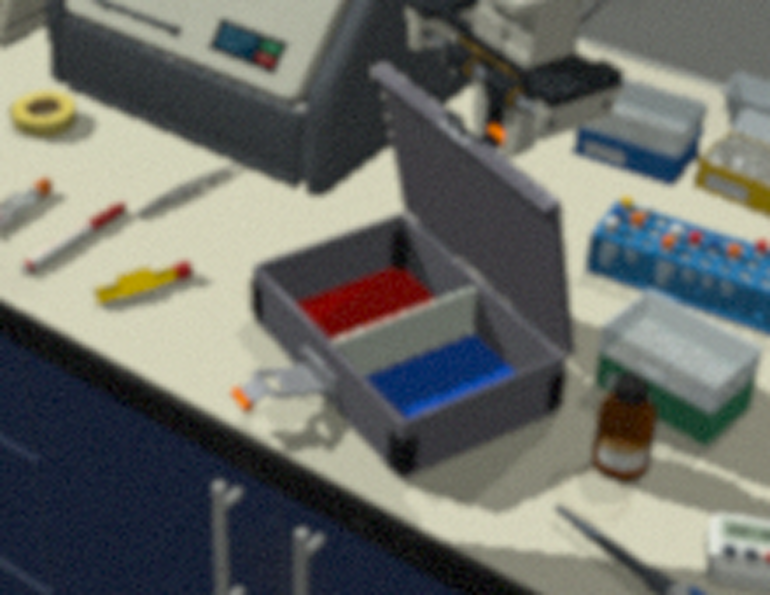

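>>> apply_moves(
  commands=[
    {"offset":[-0.008,0,0.001],"angular":[0,0,0]},
    {"offset":[-0.0165,0,0.003],"angular":[0,0,0]},
    {"offset":[-0.0165,0,0.003],"angular":[0,0,0]},
    {"offset":[-0.0165,0,0.003],"angular":[0,0,0]},
  ],
)

```text
time: 8.6
eef_pos: [641.0, -330.4, 192.4]
tcp_rot: [0.577, 3.083, -0.006]
ft_force: [-0.3, -3.8, 6.5]
grip_width: 23.4
```

>>> apply_moves(
  commands=[
    {"offset":[0,0,0],"angular":[0,0,0]},
    {"offset":[0,0,0],"angular":[0,0,0]},
    {"offset":[0,0,0],"angular":[0,0,0]},
    {"offset":[0,0,0],"angular":[0,0,0]},
    {"offset":[0,0,-0.01],"angular":[0,0,0]},
  ],
  gripper=-0.2,
)

```text
time: 9.02
eef_pos: [639.4, -327.5, 197.7]
tcp_rot: [-0.575, -3.085, -0.003]
ft_force: [0.2, -0.2, -0.3]
grip_width: 51.9
```

```bash
python3 - <<'E'
from h import *
go(knob(1.5)+[0,0,80],158.7)
E
```

```text
t 9.02 pos [ 639.4 -327.5  197.7] w 51.9 f [ 0.2 -0.2 -0.3]
target [ 638.3 -328.1  284.3]
off [ 0.0011 -0.0009 -0.0866]
ang [ 0.07 -0.19  0.18]
```

>>> apply_moves(
  commands=[
    {"offset":[0,0,-0.04],"angular":[0,0,0]},
    {"offset":[0,0,-0.08],"angular":[0,0,0]},
    {"offset":[0,0,-0.1],"angular":[0,0,0]},
    {"offset":[0.03,0.02,-0.1],"angular":[0,0,0]},
    {"offset":[0.06,0.04,-0.1],"angular":[0,0,0]},
  ],
)

```text
time: 9.43
eef_pos: [599.7, -270.6, 301.3]
tcp_rot: [0.578, 3.082, -0.003]
ft_force: [0.5, 0.6, -0.6]
grip_width: 55.2
```

```bash
python3 - <<'E'
from h import *
go([480,139.5,230],180)
E
```

```text
t 9.43 pos [ 599.7 -270.6  301.3] w 55.2 f [ 0.5  0.6 -0.6]
target [480.  139.5 230. ]
off [0.2606 0.339  0.0694]
ang [ -0.1    0.36 -21.23]
```

>>> apply_moves(
  commands=[
    {"offset":[0.26,0.34,0.03],"angular":[0,0,-21.2]},
    {"offset":[0.26,0.34,0.03],"angular":[0,0,-21.2]},
    {"offset":[0.26,0.34,0.03],"angular":[0,0,-21.2]},
    {"offset":[0.26,0.34,0.07],"angular":[0,0,-21.2]},
    {"offset":[0.26,0.34,0.07],"angular":[0,0,-21.2]},
  ],
)

```text
time: 9.85
eef_pos: [540.1, -69.5, 275.5]
tcp_rot: [-0.002, 3.138, -0.001]
ft_force: [0.7, 0.2, 0.7]
grip_width: 55.0
```

```bash
python3 - <<'E'
from h import *
go([480,139.5,230],180)
E
```

```text
t 9.85 pos [540.1 -69.5 275.5] w 55.0 f [0.7 0.2 0.7]
target [480.  139.5 230. ]
off [0.0599 0.2091 0.0451]
ang [-0.05  0.2   0.09]
```

>>> apply_moves(
  commands=[
    {"offset":[0.06,0.209,0.045],"angular":[0,0,0]},
    {"offset":[0.06,0.209,0.045],"angular":[0,0,0]},
    {"offset":[0.06,0.209,0.045],"angular":[0,0,0]},
    {"offset":[0.06,0.209,0.045],"angular":[0,0,0]},
    {"offset":[0.06,0.209,0.045],"angular":[0,0,0]},
  ],
)

```text
time: 10.27
eef_pos: [483.6, 126.5, 232.7]
tcp_rot: [-0.002, 3.139, -0.0]
ft_force: [1.2, 0.9, 0.1]
grip_width: 55.3
```

>>> apply_moves(
  commands=[
    {"offset":[0.004,0.014,0.003],"angular":[0,0,0]},
    {"offset":[0.004,0.014,0.003],"angular":[0,0,0]},
  ],
)

```text
time: 10.43
eef_pos: [478.8, 141.9, 229.2]
tcp_rot: [-0.009, 3.141, 0.001]
ft_force: [0.0, 0.3, -0.5]
grip_width: 55.0
```

```bash
python3 - <<'E'
from h import *
go([480,139.5,230],180)
snap("wrist","w5.png"); snap("top","t5.png",(90,180,290,300),4)
print(proj("wrist",[490.6,139.5,8]))
E
```

```text
t 10.43 pos [478.8 141.9 229.2] w 55.0 f [ 0.   0.3 -0.5]
target [480.  139.5 230. ]
off [-0.0012 -0.0024 -0.0008]
ang [0.02 0.03 0.34]
[279.63054845 192.20871044]
```

View pics/w5.png

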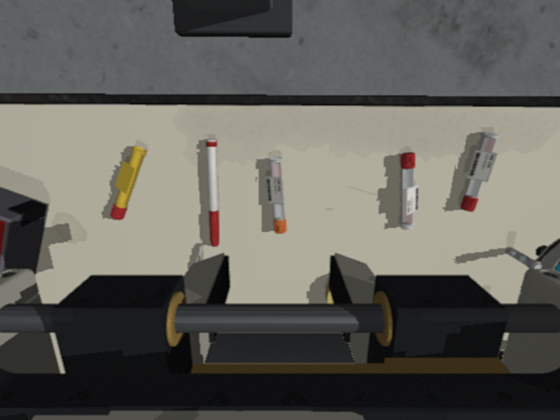

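View pics/t5.png

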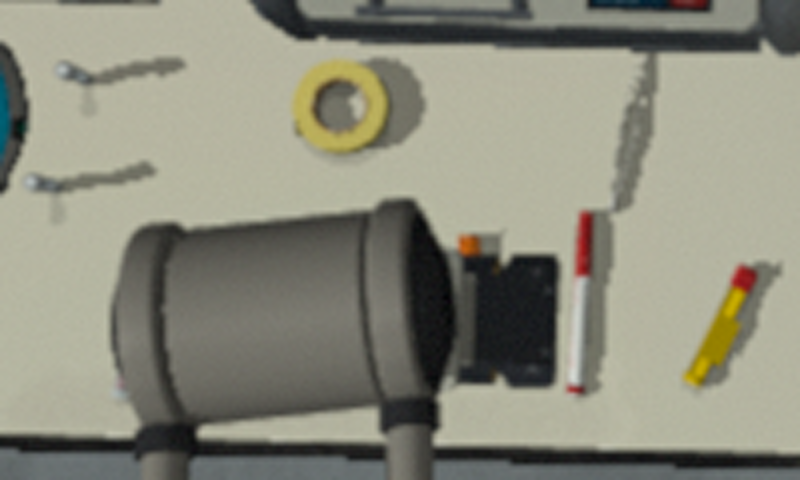

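```bash
python3 - <<'E'
from h import *
st=observe()
T={"or":((281,232),(276,157)),"red2":((407,153),(406,227)),"red1":((469,209),(489,133)),"mark":((214,244),(212,140))}
for k,(a,b) in T.items():
    A=onplane("wrist",*a,8,st);B=onplane("wrist",*b,8,st)
    d=A-B;print(k,((A+B)/2).round(1),np.linalg.norm(d).round(1),"dir deg",np.degrees(np.arctan2(d[1],d[0])).round(1))
E
```

```text
or [495.3 138.3   8. ] 95.1 dir deg 3.9
red2 [488.8 294.4   8. ] 93.3 dir deg -173.4
red1 [465.1 377.8   8. ] 91.9 dir deg -3.6
mark [494.1  57.8   8. ] 131.3 dir deg -2.4
```

```bash
python3 - <<'E'
from h import *
go([493.5,138.8,3.5],183.9)
E
```

```text
t 10.53 pos [480.6 138.9 229.8] w 55.3 f [ 0.4 -0.1 -0. ]
target [493.5 138.8   3.5]
off [-0.0123  0.      0.2263]
ang [-0.06  0.15 -3.73]
```

>>> apply_moves(
  commands=[
    {"offset":[-0.0123,0,0.04],"angular":[0,0.15,-3.7]},
    {"offset":[-0.0123,0,0.08],"angular":[0,0.15,-3.7]},
    {"offset":[-0.0123,0,0.12],"angular":[0,0.15,-3.7]},
    {"offset":[-0.0123,0,0.16],"angular":[0,0.15,-3.7]},
    {"offset":[-0.0123,0,0.19],"angular":[0,0.15,-3.7]},
  ],
)

```text
time: 10.95
eef_pos: [493.0, 136.7, 36.8]
tcp_rot: [0.1, -3.138, 0.002]
ft_force: [0.3, -0.3, 0.7]
grip_width: 55.1
```

```bash
python3 - <<'E'
from h import *
snap("wrist","w6.png")
go([493.5,138.8,3.5],183.9)
print(proj("wrist",[493.5,138.8,8]))
E
```

```text
t 11.0 pos [490.1 136.3  32.3] w 55.2 f [-2.7 -1.7 -3.5]
target [493.5 138.8   3.5]
off [-0.0039  0.0023  0.0287]
ang [-0.08 -0.61 -0.27]
[282.49249776 259.48384983]
```

View pics/w6.png

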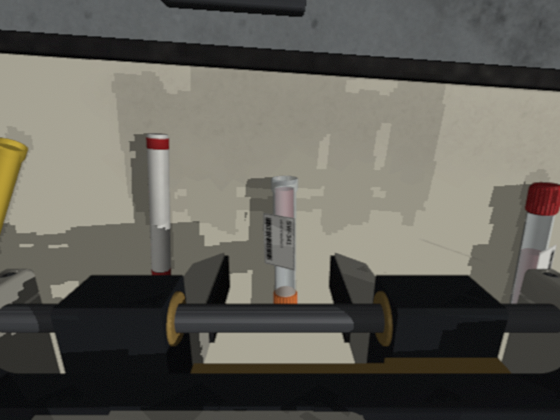

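>>> apply_moves(
  commands=[
    {"offset":[-0.001,0.0015,0.018],"angular":[0,0,0]},
    {"offset":[-0.001,0.0015,0.03],"angular":[0,0,0]},
    {"offset":[-0.001,0.0015,0.03],"angular":[0,0,0]},
    {"offset":[-0.001,0.0015,0.03],"angular":[0,0,0]},
  ],
  force=10,
)

```text
time: 11.33
eef_pos: [494.9, 139.2, 10.0]
tcp_rot: [0.101, -3.139, 0.001]
ft_force: [-0.2, -0.0, -0.2]
grip_width: 55.2
```

```bash
python3 - <<'E'
from h import *
go([493.5,138.8,3.5],183.9)
E
```

```text
t 11.33 pos [494.9 139.2  10. ] w 55.2 f [-0.2 -0.  -0.2]
target [493.5 138.8   3.5]
off [ 0.0014 -0.0003  0.0065]
ang [-0.04 -0.03 -0.22]
```

>>> apply_moves(
  commands=[
    {"offset":[0,0,0.0065],"angular":[0,0,0]},
    {"offset":[0,0,0.0065],"angular":[0,0,0]},
    {"offset":[0,0,0.0065],"angular":[0,0,0]},
  ],
)

```text
time: 11.58
eef_pos: [494.4, 139.9, 3.3]
tcp_rot: [-0.103, 3.14, -0.001]
ft_force: [-1.0, -0.1, -0.5]
grip_width: 54.6
```

>>> apply_moves(
  commands=[
    {"offset":[0,0,0],"angular":[0,0,0]},
    {"offset":[0,0,0],"angular":[0,0,0]},
    {"offset":[0,0,0],"angular":[0,0,0]},
    {"offset":[0,0,0],"angular":[0,0,0]},
    {"offset":[0,0,0],"angular":[0,0,0]},
  ],
  gripper=1,
  force=12,
)

```text
time: 12.0
eef_pos: [494.0, 140.2, 2.7]
tcp_rot: [0.103, -3.139, 0.001]
ft_force: [1.0, -0.6, -0.4]
grip_width: 26.0
```

>>> apply_moves(
  commands=[
    {"offset":[0,0,0],"angular":[0,0,0]},
    {"offset":[0,0,0],"angular":[0,0,0]},
    {"offset":[0,0,0],"angular":[0,0,0]},
  ],
)

```text
time: 12.25
eef_pos: [493.9, 140.1, 2.6]
tcp_rot: [0.103, -3.139, 0.001]
ft_force: [0.2, 0.1, 0.2]
grip_width: 15.7
```

>>> apply_moves(
  commands=[
    {"offset":[0,0,-0.02],"angular":[0,0,0]},
    {"offset":[0,0,-0.06],"angular":[0,0,0]},
    {"offset":[0,0,-0.1],"angular":[0,0,0]},
    {"offset":[0,-0.02,-0.12],"angular":[0,0,0]},
    {"offset":[0,-0.05,-0.12],"angular":[0,0,0]},
  ],
)

```text
time: 12.67
eef_pos: [500.1, 91.7, 127.6]
tcp_rot: [-0.108, 3.131, -0.0]
ft_force: [1.0, 0.4, 0.1]
grip_width: 15.6
```

```bash
python3 - <<'E'
from h import *
go(case(-27,58.5+24,120),158.7)
E
```

```text
t 12.67 pos [500.1  91.7 127.6] w 15.6 f [1.  0.4 0.1]
target [ 541.6 -201.9  120. ]
off [-0.021  -0.2957  0.0079]
ang [ 0.09  0.5  25.26]
```

>>> apply_moves(
  commands=[
    {"offset":[-0.021,-0.296,0.005],"angular":[0,0,25.2]},
    {"offset":[-0.021,-0.296,0.005],"angular":[0,0,25.2]},
    {"offset":[-0.021,-0.296,0.005],"angular":[0,0,25.2]},
    {"offset":[-0.021,-0.296,0.005],"angular":[0,0,25.2]},
    {"offset":[-0.021,-0.296,0.005],"angular":[0,0,25.2]},
  ],
)

```text
time: 13.08
eef_pos: [525.5, -118.0, 119.2]
tcp_rot: [-0.59, -3.085, 0.001]
ft_force: [1.4, 0.8, 0.3]
grip_width: 16.0
```

```bash
python3 - <<'E'
from h import *
go(case(-27,58.5+24,110),158.7)
E
```

```text
t 13.08 pos [ 525.5 -118.   119.2] w 16.0 f [1.4 0.8 0.3]
target [ 541.6 -201.9  110. ]
off [-0.0459 -0.072   0.0093]
ang [-0.05 -0.03 -0.34]
```

>>> apply_moves(
  commands=[
    {"offset":[-0.046,-0.072,0.005],"angular":[0,0,0]},
    {"offset":[-0.046,-0.072,0.005],"angular":[0,0,0]},
    {"offset":[-0.046,-0.072,0.005],"angular":[0,0,0]},
    {"offset":[-0.046,-0.072,0.005],"angular":[0,0,0]},
  ],
)

```text
time: 13.42
eef_pos: [541.9, -202.2, 113.6]
tcp_rot: [-0.59, -3.084, 0.001]
ft_force: [-0.4, 0.8, 0.7]
grip_width: 15.6
```

```bash
python3 - <<'E'
from h import *
snap("wrist","w7.png")
go(case(-27,58.5+24,12),158.7)
E
```

```text
t 13.47 pos [ 541.6 -200.4  113.7] w 15.9 f [-0.6  0.4  0.3]
target [ 541.6 -201.9   12. ]
off [-0.0007 -0.0014  0.1017]
ang [-0.03 -0.11 -0.25]
```

View pics/w7.png

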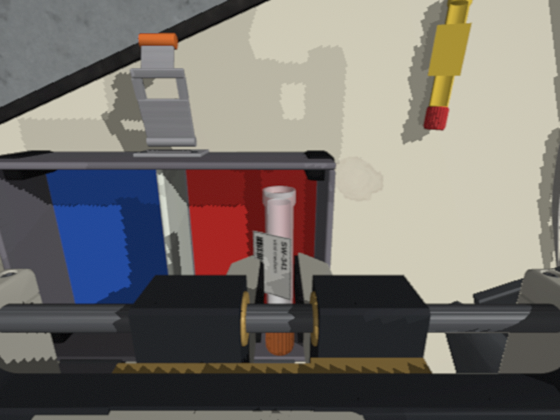

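```bash
python3 - <<'E'
from h import *
p=onplane("wrist",279,188,119)-CTR;print(p@CX,p@CY)
for uv in [(279,168),(185,168)]:
    p=onplane("wrist",*uv,60)-CTR;print(p@CX,p@CY)
for x in (322,165): 
    p=onplane("wrist",x,200,60)-CTR;print(p@CX,p@CY)
E
```

```text
-76.36131403870449 83.9431062643689
-76.28007226523343 83.89139050086699
-76.46866293096414 21.390104905213093
-54.17294275364025 113.31298396604763
-54.48897763936639 5.602846359103916
```

>>> apply_moves(
  commands=[
    {"offset":[-0.009,-0.001,0.03],"angular":[0,0,0]},
    {"offset":[-0.009,-0.001,0.06],"angular":[0,0,0]},
    {"offset":[-0.009,-0.001,0.085],"angular":[0,0,0]},
    {"offset":[-0.009,-0.001,0.098],"angular":[0,0,0]},
    {"offset":[-0.009,-0.001,0.101],"angular":[0,0,0]},
  ],
)

```text
time: 13.88
eef_pos: [548.2, -201.3, 10.5]
tcp_rot: [-0.58, -3.081, -0.002]
ft_force: [0.6, 0.5, -0.4]
grip_width: 15.5
```

>>> apply_moves(
  commands=[
    {"offset":[0,0,0],"angular":[0,0,0]},
    {"offset":[0,0,0],"angular":[0,0,0]},
  ],
)

```text
time: 14.05
eef_pos: [550.7, -203.4, 14.2]
tcp_rot: [0.582, 3.087, -0.002]
ft_force: [0.5, -0.3, -0.1]
grip_width: 15.9
```

>>> apply_moves(
  commands=[
    {"offset":[0,0,0.004],"angular":[0,0,0]},
    {"offset":[0,0,0.004],"angular":[0,0,0]},
    {"offset":[0,0,0.004],"angular":[0,0,0]},
  ],
)

```text
time: 14.3
eef_pos: [550.4, -204.2, 10.0]
tcp_rot: [0.584, 3.087, -0.002]
ft_force: [0.3, -0.2, -1.4]
grip_width: 15.8
```

>>> apply_moves(
  commands=[
    {"offset":[0,0,0],"angular":[0,0,0]},
    {"offset":[0,0,0],"angular":[0,0,0]},
    {"offset":[0,0,0],"angular":[0,0,0]},
    {"offset":[0,0,-0.01],"angular":[0,0,0]},
    {"offset":[0,0,-0.03],"angular":[0,0,0]},
  ],
  gripper=0.35,
)

```text
time: 14.72
eef_pos: [548.0, -204.6, 37.2]
tcp_rot: [-0.585, -3.081, 0.001]
ft_force: [-0.3, 0.5, -0.4]
grip_width: 29.4
```

>>> apply_moves(
  commands=[
    {"offset":[0,0,-0.04],"angular":[0,0,0]},
    {"offset":[0,0,-0.08],"angular":[0,0,0]},
    {"offset":[0,0,-0.11],"angular":[0,0,0]},
    {"offset":[0,0,-0.13],"angular":[0,0,0]},
  ],
)

```text
time: 15.05
eef_pos: [551.3, -204.7, 173.4]
tcp_rot: [0.584, 3.083, -0.004]
ft_force: [-0.4, 0.3, 0.2]
grip_width: 29.6
```

```bash
python3 - <<'E'
from h import *
snap("wrist","w8.png")
go([480,294,180],180)
E
```

```text
t 15.1 pos [ 552.6 -205.3  176.5] w 29.7 f [ 0.6 -1.2  1.9]
target [480 294 180]
off [ 0.25    0.4383 -0.0068]
ang [ -0.22   0.53 -21.44]
```

View pics/w8.png

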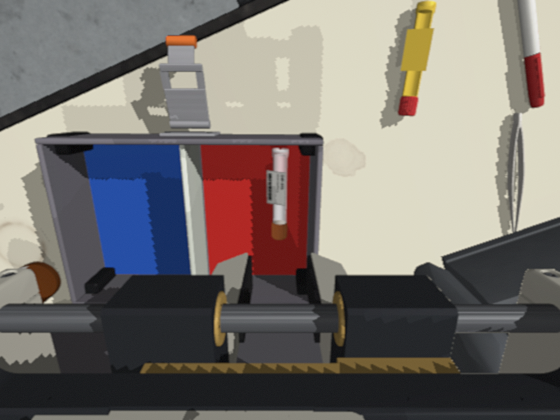

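>>> apply_moves(
  commands=[
    {"offset":[0.25,0.438,-0.03],"angular":[0,0,-21.4]},
    {"offset":[0.25,0.438,-0.03],"angular":[0,0,-21.4]},
    {"offset":[0.25,0.438,-0.03],"angular":[0,0,-21.4]},
    {"offset":[0.25,0.438,-0.03],"angular":[0,0,-21.4]},
    {"offset":[0.25,0.438,-0.03],"angular":[0,0,-21.4]},
  ],
  gripper=-0.2,
)

```text
time: 15.52
eef_pos: [519.6, 3.3, 181.6]
tcp_rot: [-0.001, -3.141, 0.001]
ft_force: [0.7, -0.0, -0.3]
grip_width: 54.1
```

```bash
python3 - <<'E'
from h import *
go([480,294,200],180)
E
```

```text
t 15.52 pos [519.6   3.3 181.6] w 54.1 f [ 0.7 -0.  -0.3]
target [480 294 200]
off [ 0.0398  0.2907 -0.0185]
ang [-0.03 -0.04 -0.05]
```

>>> apply_moves(
  commands=[
    {"offset":[0.04,0.291,-0.018],"angular":[0,0,0]},
    {"offset":[0.04,0.291,-0.018],"angular":[0,0,0]},
    {"offset":[0.04,0.291,-0.018],"angular":[0,0,0]},
    {"offset":[0.04,0.291,-0.018],"angular":[0,0,0]},
    {"offset":[0.04,0.291,-0.018],"angular":[0,0,0]},
  ],
)

```text
time: 15.93
eef_pos: [491.4, 209.7, 194.4]
tcp_rot: [-0.001, -3.141, 0.001]
ft_force: [1.5, 0.6, -0.3]
grip_width: 55.1
```

>>> apply_moves(
  commands=[
    {"offset":[0.012,0.084,-0.005],"angular":[0,0,0]},
    {"offset":[0.012,0.084,-0.005],"angular":[0,0,0]},
    {"offset":[0.012,0.084,-0.005],"angular":[0,0,0]},
    {"offset":[0.012,0.084,-0.005],"angular":[0,0,0]},
  ],
)

```text
time: 16.27
eef_pos: [479.3, 293.7, 198.9]
tcp_rot: [0.006, -3.141, 0.001]
ft_force: [0.1, -0.3, -0.4]
grip_width: 54.9
```

```bash
python3 - <<'E'
from h import *
snap("wrist","w9.png")
go([488,295,3],188)
E
```

```text
t 16.32 pos [479.7 292.1 198.7] w 55.0 f [-0.2 -1.   0.4]
target [488 295   3]
off [-0.0085  0.0032  0.1957]
ang [-0.07 -0.08 -7.92]
```

View pics/w9.png

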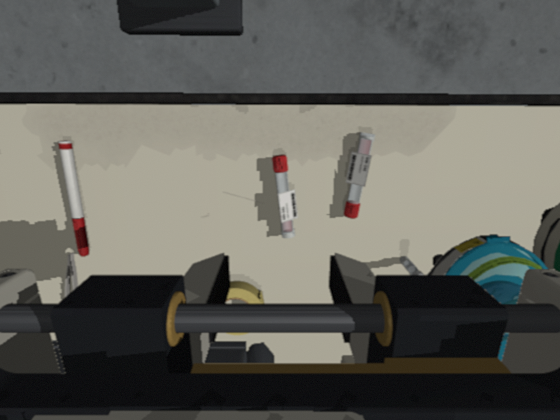

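```bash
cat >> h.py <<'E'
def seg(a,b,z=8,cam="wrist"):
    st=observe();A=onplane(cam,*a,z,st);B=onplane(cam,*b,z,st);d=A-B
    print(((A+B)/2).round(1),np.linalg.norm(d).round(1),"dir",np.degrees(np.arctan2(d[1],d[0])).round(1))
E
python3 - <<'E'
from h import *
seg((289,236),(280,156)); seg((351,215),(367,134)); seg((84,254),(66,143))
E
```

```text
[487.4 298.2   8. ] 93.7 dir 6.7
[462.6 379.8   8. ] 91.0 dir -6.6
[492.9  60.9   8. ] 130.3 dir -2.1
```

```bash
python3 - <<'E'
from h import *
go([487.5,297.6,3],187)
E
```

```text
t 16.32 pos [479.7 292.1 198.7] w 55.0 f [-0.2 -1.   0.4]
target [487.5 297.6   3. ]
off [-0.008   0.0058  0.1957]
ang [-0.07 -0.08 -6.92]
```

>>> apply_moves(
  commands=[
    {"offset":[-0.008,0.005,0.04],"angular":[0,0,-6.9]},
    {"offset":[-0.008,0.005,0.08],"angular":[0,0,-6.9]},
    {"offset":[-0.008,0.005,0.12],"angular":[0,0,-6.9]},
    {"offset":[-0.008,0.005,0.15],"angular":[0,0,-6.9]},
    {"offset":[-0.008,0.005,0.165],"angular":[0,0,-6.9]},
  ],
)

```text
time: 16.73
eef_pos: [486.2, 293.4, 29.9]
tcp_rot: [0.184, -3.129, 0.005]
ft_force: [-0.5, -0.2, 1.1]
grip_width: 55.3
```

>>> apply_moves(
  commands=[
    {"offset":[0,0,0],"angular":[0,0,0]},
    {"offset":[0,0,0],"angular":[0,0,0]},
    {"offset":[0,0,0],"angular":[0,0,0]},
  ],
)

```text
time: 16.98
eef_pos: [489.4, 296.0, 35.5]
tcp_rot: [-0.186, 3.135, 0.0]
ft_force: [0.3, 0.4, -0.0]
grip_width: 55.2
```

```bash
python3 - <<'E'
from h import *
snap("wrist","w10.png")
go([487.5,297.6,3],187)
E
```

```text
t 17.03 pos [489.5 296.4  35.9] w 55.6 f [-0.4  0.3 -0.2]
target [487.5 297.6   3. ]
off [0.0019 0.0015 0.0329]
ang [ 0.01  0.11 -0.2 ]
```

View pics/w10.png

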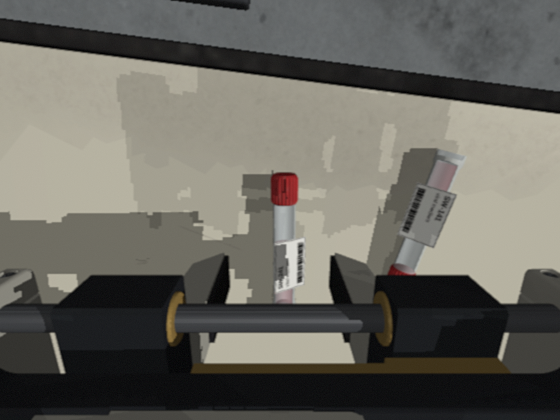

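>>> apply_moves(
  commands=[
    {"offset":[0.002,0.0015,0.015],"angular":[0,0,0]},
    {"offset":[0.002,0.0015,0.028],"angular":[0,0,0]},
    {"offset":[0.002,0.0015,0.033],"angular":[0,0,0]},
    {"offset":[0.002,0.0015,0.033],"angular":[0,0,0]},
    {"offset":[0.002,0.0015,0.033],"angular":[0,0,0]},
  ],
)

```text
time: 17.45
eef_pos: [486.5, 298.0, 2.2]
tcp_rot: [-0.188, 3.136, -0.0]
ft_force: [-0.5, 0.1, -0.4]
grip_width: 55.2
```

>>> apply_moves(
  commands=[
    {"offset":[0,0,0],"angular":[0,0,0]},
    {"offset":[0,0,0],"angular":[0,0,0]},
    {"offset":[0,0,0],"angular":[0,0,0]},
    {"offset":[0,0,0],"angular":[0,0,0]},
    {"offset":[0,0,0],"angular":[0,0,0]},
  ],
  gripper=1,
  force=12,
)

```text
time: 17.87
eef_pos: [485.9, 298.0, 1.3]
tcp_rot: [0.188, -3.135, 0.001]
ft_force: [-0.1, -0.3, 0.2]
grip_width: 26.5
```

>>> apply_moves(
  commands=[
    {"offset":[0,0,0],"angular":[0,0,0]},
    {"offset":[0,0,0],"angular":[0,0,0]},
    {"offset":[0,0,0],"angular":[0,0,0]},
  ],
)

```text
time: 18.12
eef_pos: [485.8, 297.9, 1.1]
tcp_rot: [0.188, -3.135, 0.001]
ft_force: [-0.4, -0.1, 0.4]
grip_width: 15.8
```

>>> apply_moves(
  commands=[
    {"offset":[0,0,-0.02],"angular":[0,0,0]},
    {"offset":[0,0,-0.06],"angular":[0,0,0]},
    {"offset":[0,0,-0.1],"angular":[0,0,0]},
    {"offset":[0,-0.02,-0.12],"angular":[0,0,0]},
    {"offset":[0,-0.05,-0.12],"angular":[0,0,0]},
  ],
)

```text
time: 18.53
eef_pos: [494.5, 250.7, 126.4]
tcp_rot: [-0.193, 3.127, 0.004]
ft_force: [1.9, -0.0, 0.4]
grip_width: 15.6
```

```bash
python3 - <<'E'
from h import *
go(case(-22,58.5-24,130),158.7)
E
```

```text
t 18.53 pos [494.5 250.7 126.4] w 15.6 f [ 1.9 -0.   0.4]
target [ 528.8 -248.4  130. ]
off [ 0.0272 -0.4995 -0.0049]
ang [ 0.26  0.48 28.35]
```

>>> apply_moves(
  commands=[
    {"offset":[0.027,-0.5,-0.01],"angular":[0,0,28.3]},
    {"offset":[0.027,-0.5,-0.01],"angular":[0,0,28.3]},
    {"offset":[0.027,-0.5,-0.01],"angular":[0,0,28.3]},
    {"offset":[0.027,-0.5,-0.01],"angular":[0,0,28.3]},
    {"offset":[0.027,-0.5,-0.01],"angular":[0,0,28.3]},
  ],
)

```text
time: 18.95
eef_pos: [505.3, 38.7, 125.6]
tcp_rot: [-0.594, -3.084, 0.001]
ft_force: [0.1, -0.2, 0.5]
grip_width: 15.8
```

```bash
python3 - <<'E'
from h import *
go(case(-22,58.5-24,130),158.7)
E
```

```text
t 18.95 pos [505.3  38.7 125.6] w 15.8 f [ 0.1 -0.2  0.5]
target [ 528.8 -248.4  130. ]
off [-0.1284 -0.2579 -0.0043]
ang [-0.05 -0.03 -0.49]
```

>>> apply_moves(
  commands=[
    {"offset":[-0.128,-0.258,-0.004],"angular":[0,0,-0.5]},
    {"offset":[-0.128,-0.258,-0.004],"angular":[0,0,-0.5]},
    {"offset":[-0.128,-0.258,-0.004],"angular":[0,0,-0.5]},
    {"offset":[-0.128,-0.258,-0.004],"angular":[0,0,-0.5]},
    {"offset":[-0.128,-0.258,-0.004],"angular":[0,0,-0.5]},
  ],
)

```text
time: 19.37
eef_pos: [523.3, -169.2, 128.5]
tcp_rot: [-0.571, -3.088, 0.001]
ft_force: [1.3, 0.3, -0.9]
grip_width: 15.7
```

>>> apply_moves(
  commands=[
    {"offset":[-0.037,-0.073,0],"angular":[0,0,0]},
    {"offset":[-0.037,-0.073,0],"angular":[0,0,0]},
    {"offset":[-0.037,-0.073,0],"angular":[0,0,0]},
    {"offset":[-0.037,-0.073,0],"angular":[0,0,0]},
  ],
)

```text
time: 19.7
eef_pos: [531.6, -250.5, 127.9]
tcp_rot: [-0.576, -3.087, 0.001]
ft_force: [-1.0, 1.2, 0.5]
grip_width: 15.5
```

```bash
python3 - <<'E'
from h import *
snap("wrist","w11.png")
go(case(-22,58.5-24,10),158.7)
E
```

```text
t 19.75 pos [ 531.5 -248.8  127.9] w 15.6 f [ 0.3  1.5 -0.1]
target [ 528.8 -248.4   10. ]
off [ 0.0025 -0.0006  0.1179]
ang [-0.02 -0.11  0.26]
```

View pics/w11.png

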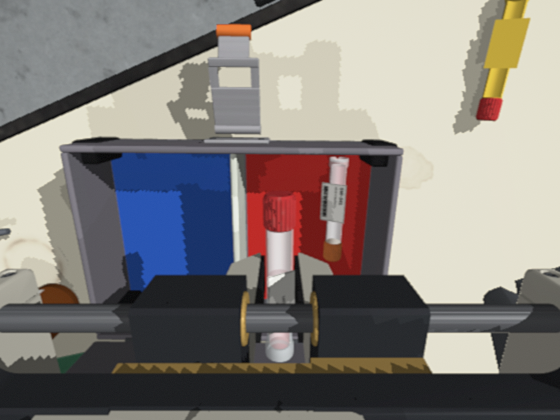

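```bash
python3 - <<'E'
from h import *
for uv,z in [((279,192),135),((338,155),14),((330,262),14),((332,200),14),((237,180),55),((389,180),62)]:
    p=onplane("wrist",*uv,z)-CTR;print(p@CX,p@CY)
E
```

```text
-66.61642734999653 34.75856976685879
-69.30982687733277 84.44345174029631
30.324937327037265 83.15379425382295
-29.980626079458467 81.61117036838418
-55.86245750729863 3.9353106513439653
-57.94946273954401 113.01148783999541
```

>>> apply_moves(
  commands=[
    {"offset":[0,-0.001,0.035],"angular":[0,0,0]},
    {"offset":[0,-0.001,0.07],"angular":[0,0,0]},
    {"offset":[0,-0.001,0.1],"angular":[0,0,0]},
    {"offset":[0,-0.001,0.114],"angular":[0,0,0]},
    {"offset":[0,-0.001,0.116],"angular":[0,0,0]},
  ],
)

```text
time: 20.17
eef_pos: [529.6, -246.3, 9.2]
tcp_rot: [-0.566, -3.083, -0.003]
ft_force: [-0.9, -0.1, 0.1]
grip_width: 16.1
```

>>> apply_moves(
  commands=[
    {"offset":[0,0,0],"angular":[0,0,0]},
    {"offset":[0,0,0],"angular":[0,0,0]},
  ],
)

```text
time: 20.33
eef_pos: [532.4, -248.9, 13.7]
tcp_rot: [0.569, 3.089, -0.002]
ft_force: [-0.7, -0.8, 0.2]
grip_width: 15.7
```

>>> apply_moves(
  commands=[
    {"offset":[0,0,0.005],"angular":[0,0,0]},
    {"offset":[0,0,0.005],"angular":[0,0,0]},
    {"offset":[0,0,0.005],"angular":[0,0,0]},
  ],
)

```text
time: 20.58
eef_pos: [531.9, -249.5, 8.2]
tcp_rot: [0.571, 3.089, -0.002]
ft_force: [0.8, -0.1, -0.6]
grip_width: 15.9
```

>>> apply_moves(
  commands=[
    {"offset":[0,0,0],"angular":[0,0,0]},
    {"offset":[0,0,0],"angular":[0,0,0]},
    {"offset":[0,0,0],"angular":[0,0,0]},
    {"offset":[0,0,-0.01],"angular":[0,0,0]},
    {"offset":[0,0,-0.03],"angular":[0,0,0]},
  ],
  gripper=0.4,
)

```text
time: 21.0
eef_pos: [530.2, -248.6, 36.2]
tcp_rot: [-0.57, -3.084, -0.001]
ft_force: [0.3, -0.6, -0.2]
grip_width: 27.6
```

>>> apply_moves(
  commands=[
    {"offset":[0,0,-0.04],"angular":[0,0,0]},
    {"offset":[0,0,-0.08],"angular":[0,0,0]},
    {"offset":[0,0,-0.11],"angular":[0,0,0]},
    {"offset":[0,0,-0.13],"angular":[0,0,0]},
  ],
)

```text
time: 21.33
eef_pos: [532.7, -250.0, 172.3]
tcp_rot: [0.57, 3.085, -0.005]
ft_force: [0.3, 0.4, -0.1]
grip_width: 27.4
```

```bash
python3 - <<'E'
from h import *
snap("wrist","w12.png");snap("top","t12.png",(90,180,290,300),4)
go([455,380,200],180)
E
```

```text
t 21.43 pos [ 533.6 -250.5  172.7] w 27.6 f [0.4 0.5 0.3]
target [455 380 200]
off [ 0.2984  0.5608 -0.0313]
ang [ -0.25   0.43 -20.93]
```

View pics/w12.png

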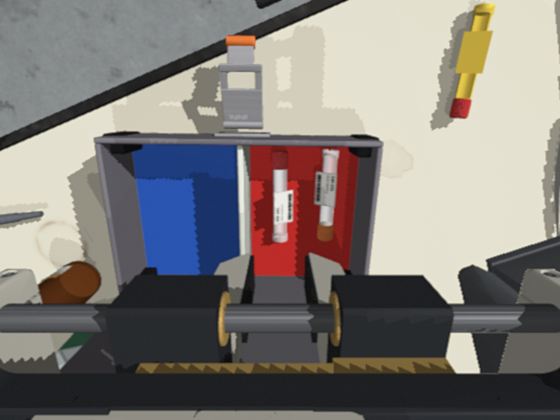

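View pics/t12.png

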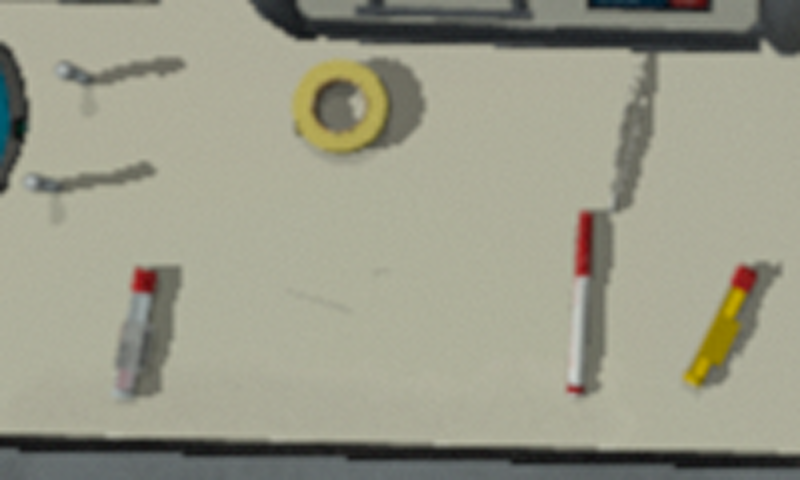

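>>> apply_moves(
  commands=[
    {"offset":[0.298,0.56,-0.031],"angular":[0,0,-14]},
    {"offset":[0.298,0.56,-0.031],"angular":[0,0,-14]},
    {"offset":[0.298,0.56,-0.031],"angular":[0,0,-14]},
    {"offset":[0.298,0.56,-0.031],"angular":[0,0,-14]},
    {"offset":[0.298,0.56,-0.031],"angular":[0,0,-14]},
  ],
  gripper=-0.2,
)

```text
time: 21.85
eef_pos: [504.8, -41.1, 176.9]
tcp_rot: [-0.191, -3.133, 0.001]
ft_force: [0.5, 1.5, 0.7]
grip_width: 53.9
```

```bash
python3 - <<'E'
from h import *
go([466,380,200],173)
E
```

```text
t 21.85 pos [504.8 -41.1 176.9] w 53.9 f [0.5 1.5 0.7]
target [466 380 200]
off [ 0.0897  0.4133 -0.0231]
ang [-0.03 -0.14  0.02]
```

>>> apply_moves(
  commands=[
    {"offset":[0.09,0.413,-0.023],"angular":[0,0,0]},
    {"offset":[0.09,0.413,-0.023],"angular":[0,0,0]},
    {"offset":[0.09,0.413,-0.023],"angular":[0,0,0]},
    {"offset":[0.09,0.413,-0.023],"angular":[0,0,0]},
    {"offset":[0.09,0.413,-0.023],"angular":[0,0,0]},
  ],
)

```text
time: 22.27
eef_pos: [485.5, 166.0, 188.3]
tcp_rot: [-0.19, -3.134, 0.002]
ft_force: [0.6, 0.4, 1.0]
grip_width: 55.3
```

>>> apply_moves(
  commands=[
    {"offset":[0.045,0.21,-0.012],"angular":[0,0,0]},
    {"offset":[0.045,0.21,-0.012],"angular":[0,0,0]},
    {"offset":[0.045,0.21,-0.012],"angular":[0,0,0]},
    {"offset":[0.045,0.21,-0.012],"angular":[0,0,0]},
    {"offset":[0.045,0.21,-0.012],"angular":[0,0,0]},
  ],
)

```text
time: 22.68
eef_pos: [466.9, 373.2, 199.6]
tcp_rot: [-0.19, -3.134, 0.003]
ft_force: [2.0, 0.2, 0.2]
grip_width: 55.2
```

>>> apply_moves(
  commands=[
    {"offset":[0,0,0],"angular":[0,0,0]},
    {"offset":[0,0,0],"angular":[0,0,0]},
  ],
)

```text
time: 22.85
eef_pos: [466.7, 373.2, 199.0]
tcp_rot: [-0.184, -3.134, 0.003]
ft_force: [0.0, -1.4, -0.7]
grip_width: 55.1
```

```bash
python3 - <<'E'
from h import *
snap("wrist","w13.png")
go([476,378.3,3],173)
E
```

```text
t 22.9 pos [467.1 371.7 199.1] w 55.2 f [ 0.5  0.3 -0.8]
target [476.  378.3   3. ]
off [-0.0085  0.0081  0.196 ]
ang [-0.15 -0.14  0.17]
```

View pics/w13.png

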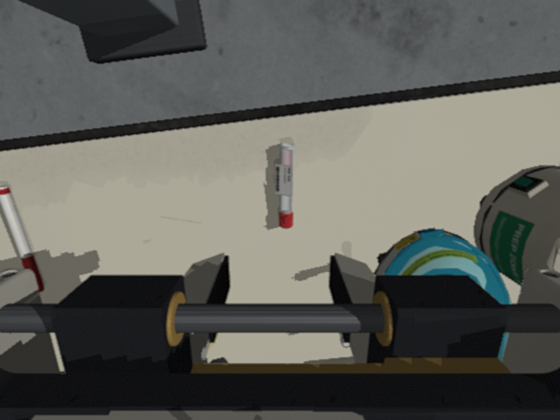

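```bash
python3 - <<'E'
from h import *
seg((287,226),(286,143))
for u,v in [(67,235),(93,208),(80,230),(45,240),(124,200),(107,225)]:
    print((u,v),onplane("top",u,v,60).round(0),onplane("top",u,v,0).round(0))
E
```

```text
[462.6 380.1   8. ] 94.5 dir -5.7
(67, 235) [536. 524.  60.] [538. 551.   0.]
(93, 208) [613. 458.  60.] [620. 482.   0.]
(80, 230) [551. 489.  60.] [554. 515.   0.]
(45, 240) [520. 584.  60.] [522. 613.   0.]
(124, 200) [639. 373.  60.] [646. 393.   0.]
(107, 225) [567. 416.  60.] [571. 437.   0.]
```

>>> apply_moves(
  commands=[
    {"offset":[-0.009,0.0075,0.04],"angular":[0,0,-0.5]},
    {"offset":[-0.009,0.0075,0.08],"angular":[0,0,-0.5]},
    {"offset":[-0.009,0.0075,0.12],"angular":[0,0,-0.5]},
    {"offset":[-0.009,0.0075,0.15],"angular":[0,0,-0.5]},
    {"offset":[-0.009,0.0075,0.165],"angular":[0,0,-0.5]},
  ],
)

```text
time: 23.32
eef_pos: [475.7, 374.2, 30.5]
tcp_rot: [-0.18, -3.129, 0.009]
ft_force: [-0.1, -0.4, -0.4]
grip_width: 55.2
```

>>> apply_moves(
  commands=[
    {"offset":[0,0,0],"angular":[0,0,0]},
    {"offset":[0,0,0],"angular":[0,0,0]},
    {"offset":[0,0,0],"angular":[0,0,0]},
  ],
)

```text
time: 23.57
eef_pos: [478.9, 377.3, 36.7]
tcp_rot: [0.178, 3.136, 0.001]
ft_force: [-0.6, -0.0, 0.6]
grip_width: 55.1
```

```bash
python3 - <<'E'
from h import *
snap("wrist","w14.png")
go([476.5,378.4,2.5],173.8)
E
```

```text
t 23.62 pos [479.  377.7  37.1] w 54.9 f [ 0.5  0.4 -0.3]
target [476.5 378.4   2.5]
off [0.0026 0.0004 0.0346]
ang [ 0.06  0.1  -0.29]
```

View pics/w14.png

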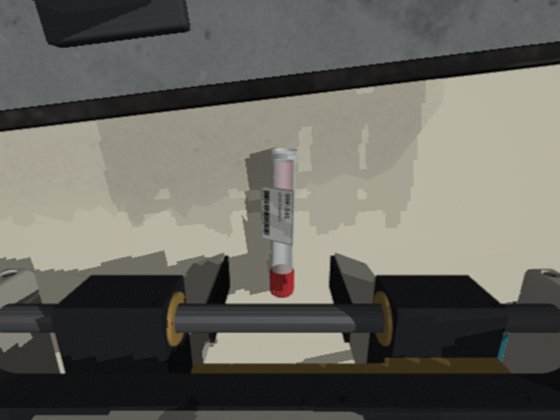

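```bash
python3 - <<'E'
from h import *
st=observe()
print(proj("wrist",[476.5,378.4,8]),st["eef_pos"])
seg((282,295),(284,150))
A=onplane("wrist",282,268,8);print(A)
E
```

```text
[279.63498906 246.84624808] [478.99245108 377.67123247  37.1337504 ]
[464.  381.9   8. ] 95.8 dir -6.9
[491.54149728 378.26625066   8.        ]
```

>>> apply_moves(
  commands=[
    {"offset":[0.004,0.002,0.015],"angular":[0,0,0]},
    {"offset":[0.004,0.002,0.028],"angular":[0,0,0]},
    {"offset":[0.004,0.002,0.034],"angular":[0,0,0]},
    {"offset":[0.004,0.002,0.034],"angular":[0,0,0]},
    {"offset":[0.004,0.002,0.034],"angular":[0,0,0]},
  ],
)

```text
time: 24.03
eef_pos: [474.5, 380.3, 2.2]
tcp_rot: [0.176, 3.136, 0.0]
ft_force: [0.4, -0.1, 0.9]
grip_width: 55.2
```

>>> apply_moves(
  commands=[
    {"offset":[0,0,0],"angular":[0,0,0]},
    {"offset":[0,0,0],"angular":[0,0,0]},
    {"offset":[0,0,0],"angular":[0,0,0]},
    {"offset":[0,0,0],"angular":[0,0,0]},
    {"offset":[0,0,0],"angular":[0,0,0]},
  ],
  gripper=1,
  force=12,
)

```text
time: 24.45
eef_pos: [474.0, 380.2, 1.5]
tcp_rot: [-0.176, -3.136, 0.001]
ft_force: [-0.7, 1.0, -0.5]
grip_width: 26.4
```

>>> apply_moves(
  commands=[
    {"offset":[0,0,0],"angular":[0,0,0]},
    {"offset":[0,0,0],"angular":[0,0,0]},
    {"offset":[0,0,0],"angular":[0,0,0]},
  ],
)

```text
time: 24.7
eef_pos: [473.9, 380.1, 1.3]
tcp_rot: [-0.176, -3.136, 0.001]
ft_force: [0.1, -0.3, 0.4]
grip_width: 15.5
```

>>> apply_moves(
  commands=[
    {"offset":[0,0,-0.02],"angular":[0,0,0]},
    {"offset":[0,0,-0.06],"angular":[0,0,0]},
    {"offset":[0,0,-0.1],"angular":[0,0,0]},
    {"offset":[0,-0.02,-0.12],"angular":[0,0,0]},
    {"offset":[0,-0.05,-0.13],"angular":[0,0,0]},
  ],
)

```text
time: 25.12
eef_pos: [470.0, 332.6, 135.1]
tcp_rot: [0.172, 3.131, 0.006]
ft_force: [0.5, -0.7, -1.0]
grip_width: 15.6
```

```bash
python3 - <<'E'
from h import *
go([500,0,135],158.7)
E
```

```text
t 25.12 pos [470.  332.6 135.1] w 15.6 f [ 0.5 -0.7 -1. ]
target [500   0 135]
off [-0.0662 -0.3274 -0.0009]
ang [ 0.27  0.27 15.01]
```

>>> apply_moves(
  commands=[
    {"offset":[-0.066,-0.327,0],"angular":[0,0,15]},
    {"offset":[-0.066,-0.327,0],"angular":[0,0,15]},
    {"offset":[-0.066,-0.327,0],"angular":[0,0,15]},
    {"offset":[-0.066,-0.327,0],"angular":[0,0,15]},
    {"offset":[-0.066,-0.327,0],"angular":[0,0,15]},
  ],
)

```text
time: 25.53
eef_pos: [486.2, 121.2, 131.6]
tcp_rot: [-0.584, -3.086, 0.001]
ft_force: [1.7, 0.9, -0.3]
grip_width: 15.8
```

```bash
python3 - <<'E'
from h import *
go(case(38.5,58.5,135),158.7)
E
```

```text
t 25.53 pos [486.2 121.2 131.6] w 15.8 f [ 1.7  0.9 -0.3]
target [ 593.9 -248.   135. ]
off [-0.235  -0.3044 -0.0033]
ang [-0.04 -0.02 -0.12]
```

>>> apply_moves(
  commands=[
    {"offset":[-0.21,-0.304,-0.003],"angular":[0,0,0]},
    {"offset":[-0.21,-0.304,-0.003],"angular":[0,0,0]},
    {"offset":[-0.21,-0.304,-0.003],"angular":[0,0,0]},
    {"offset":[-0.21,-0.304,-0.003],"angular":[0,0,0]},
    {"offset":[-0.21,-0.304,-0.003],"angular":[0,0,0]},
  ],
)

```text
time: 25.95
eef_pos: [534.1, -82.0, 133.3]
tcp_rot: [-0.584, -3.086, 0.001]
ft_force: [0.2, -0.3, -1.1]
grip_width: 15.7
```

>>> apply_moves(
  commands=[
    {"offset":[-0.09,-0.132,-0.001],"angular":[0,0,0]},
    {"offset":[-0.09,-0.132,-0.001],"angular":[0,0,0]},
    {"offset":[-0.09,-0.132,-0.001],"angular":[0,0,0]},
    {"offset":[-0.09,-0.132,-0.001],"angular":[0,0,0]},
    {"offset":[-0.09,-0.132,-0.001],"angular":[0,0,0]},
  ],
)

```text
time: 26.37
eef_pos: [570.2, -242.4, 133.9]
tcp_rot: [0.592, 3.084, -0.006]
ft_force: [-0.1, 0.2, 0.5]
grip_width: 15.4
```

```bash
python3 - <<'E'
from h import *
snap("wrist","w15.png");snap("scene","s15.png",(200,150,420,320),3.5)
go(case(38.5,58.5,9),158.7)
E
```

```text
t 26.47 pos [ 569.2 -236.7  133.5] w 15.9 f [-0.2  0.8 -0.2]
target [ 593.9 -248.     9. ]
off [-0.0273 -0.0013  0.1245]
ang [-0.03 -0.09 -0.29]
```

View pics/w15.png

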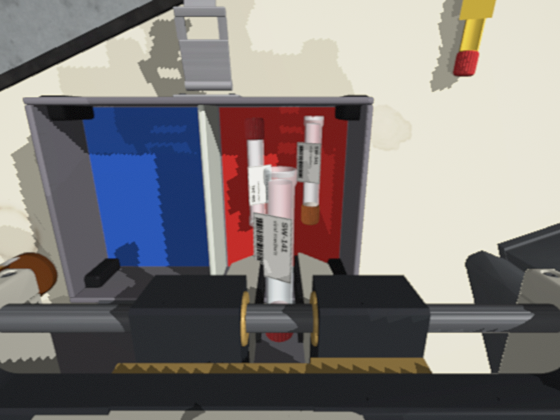

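View pics/s15.png

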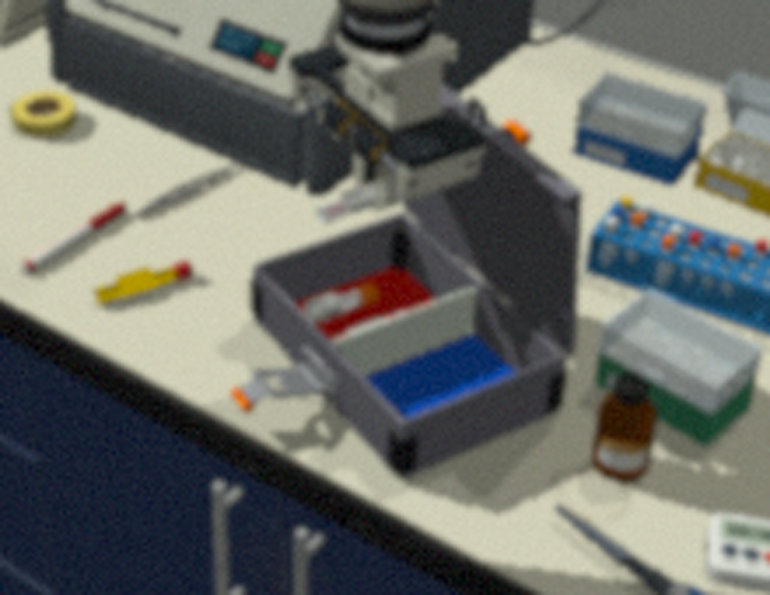

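```bash
python3 - <<'E'
from h import *
p=observe()["eef_pos"]-CTR;print("tcp",p@CX,p@CY)
for uv,z in [((283,168),140),((281,230),140),((310,222),14),((309,200),14),((255,130),14),((262,225),14)]:
    p=onplane("wrist",*uv,z)-CTR;print(uv,p@CX,p@CY)
E
```

```text
tcp 11.371795091049124 60.05149833190049
(283, 168) -47.49580072178231 62.029162343604305
(281, 230) -16.048853507682782 61.020605049366594
(310, 222) 23.596741220412955 88.27376532989622
(309, 200) 2.6321489457118767 86.82734413836684
(255, 130) -58.51549837957451 39.86027384213926
(262, 225) 26.375424342967413 44.04211048043144
```

```bash
python3 - <<'E'
from h import *
go(case(38,59,60),158.7)
E
```

```text
t 26.47 pos [ 569.2 -236.7  133.5] w 15.9 f [-0.2  0.8 -0.2]
target [ 593.6 -247.4   60. ]
off [-0.0268 -0.0009  0.0735]
ang [-0.03 -0.09 -0.29]
```

>>> apply_moves(
  commands=[
    {"offset":[0,-0.001,0.02],"angular":[0,0,0]},
    {"offset":[-0.01,-0.001,0.04],"angular":[0,0,0]},
    {"offset":[-0.02,-0.001,0.06],"angular":[0,0,0]},
    {"offset":[-0.026,-0.001,0.073],"angular":[0,0,0]},
    {"offset":[-0.026,-0.001,0.073],"angular":[0,0,0]},
  ],
)

```text
time: 26.88
eef_pos: [592.5, -244.0, 58.1]
tcp_rot: [-0.581, -3.082, -0.002]
ft_force: [-0.6, 0.4, -0.9]
grip_width: 16.0
```

```bash
python3 - <<'E'
from h import *
snap("wrist","w16.png")
go(case(38,59,9),158.7)
E
```

```text
t 26.93 pos [ 592.7 -244.5   59.8] w 15.8 f [-0.3  0.4  0.6]
target [ 593.6 -247.4    9. ]
off [-0.0021 -0.0024  0.0508]
ang [-0.02 -0.23 -0.05]
```

View pics/w16.png

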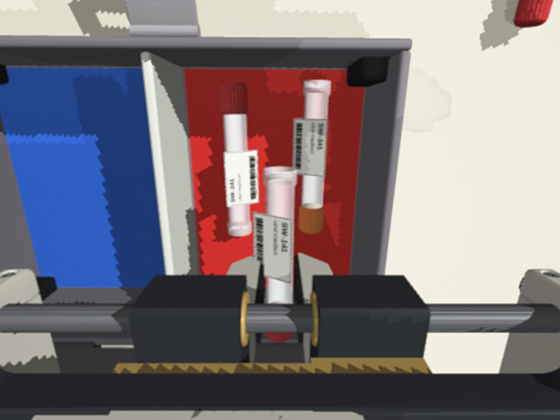

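```bash
python3 - <<'E'
from h import *
p=observe()["eef_pos"]-CTR;print("tcp",p@CX,p@CY)
for uv,z in [((281,168),66),((281,49),62),((400,150),62),((150,150),55),((311,232),14),((240,234),14)]:
    p=onplane("wrist",*uv,z)-CTR;print(uv,p@CX,p@CY)
E
```

```text
tcp 36.15406346138794 61.3882696297526
(281, 168) -22.63626500828481 62.1786722034431
(281, 49) -74.38380942819524 62.08484620469571
(400, 150) -30.679700008986373 119.39695722350605
(150, 150) -29.86410373740554 -3.636268164844507
(311, 232) 29.735059754980682 83.03282897822477
(240, 234) 31.224204114304992 34.540648066901966
```

```bash
python3 - <<'E'
from h import *
go(case(39,59.5,28),158.7)
E
```

```text
t 26.93 pos [ 592.7 -244.5   59.8] w 15.8 f [-0.3  0.4  0.6]
target [ 594.7 -247.3   28. ]
off [-0.003  -0.0019  0.0318]
ang [-0.02 -0.23 -0.05]
```

>>> apply_moves(
  commands=[
    {"offset":[-0.0015,-0.001,0.012],"angular":[0,0,0]},
    {"offset":[-0.002,-0.002,0.024],"angular":[0,0,0]},
    {"offset":[-0.002,-0.002,0.032],"angular":[0,0,0]},
    {"offset":[-0.002,-0.002,0.032],"angular":[0,0,0]},
    {"offset":[-0.002,-0.002,0.032],"angular":[0,0,0]},
  ],
)

```text
time: 27.35
eef_pos: [593.9, -248.5, 28.6]
tcp_rot: [-0.584, -3.085, 0.001]
ft_force: [-0.1, -1.0, -0.7]
grip_width: 15.7
```

```bash
python3 - <<'E'
from h import *
p=observe()["eef_pos"]-CTR;print("tcp",p@CX,p@CY)
go(case(39,59.5,14),158.7)
E
```

```text
tcp 38.7133349863709 58.05268598678364
t 27.35 pos [ 593.9 -248.5   28.6] w 15.7 f [-0.1 -1.  -0.7]
target [ 594.7 -247.3   14. ]
off [-0.0003  0.0015  0.0146]
ang [-0.05 -0.11 -0.14]
```

>>> apply_moves(
  commands=[
    {"offset":[0,0.001,0.006],"angular":[0,0,0]},
    {"offset":[0,0.001,0.012],"angular":[0,0,0]},
    {"offset":[0,0.001,0.015],"angular":[0,0,0]},
    {"offset":[0,0.001,0.015],"angular":[0,0,0]},
  ],
)

```text
time: 27.68
eef_pos: [594.3, -247.5, 13.1]
tcp_rot: [-0.584, -3.085, 0.0]
ft_force: [0.0, 0.5, 0.2]
grip_width: 15.8
```

>>> apply_moves(
  commands=[
    {"offset":[0,0,0.003],"angular":[0,0,0]},
    {"offset":[0,0,0.003],"angular":[0,0,0]},
    {"offset":[0,0,0.003],"angular":[0,0,0]},
  ],
)

```text
time: 27.93
eef_pos: [594.7, -247.8, 11.1]
tcp_rot: [-0.584, -3.086, 0.001]
ft_force: [-0.3, -0.9, 0.7]
grip_width: 15.9
```

>>> apply_moves(
  commands=[
    {"offset":[0,0,0.002],"angular":[0,0,0]},
    {"offset":[0,0,0.002],"angular":[0,0,0]},
    {"offset":[0,0,0.002],"angular":[0,0,0]},
  ],
)

```text
time: 28.18
eef_pos: [594.8, -247.8, 9.2]
tcp_rot: [-0.584, -3.086, 0.001]
ft_force: [-0.6, 0.4, -0.3]
grip_width: 15.8
```

>>> apply_moves(
  commands=[
    {"offset":[0,0,0],"angular":[0,0,0]},
    {"offset":[0,0,0],"angular":[0,0,0]},
    {"offset":[0,0,0],"angular":[0,0,0]},
    {"offset":[0,0,-0.01],"angular":[0,0,0]},
    {"offset":[0,0,-0.03],"angular":[0,0,0]},
  ],
  gripper=0.5,
)

```text
time: 28.6
eef_pos: [593.3, -246.9, 37.6]
tcp_rot: [-0.583, -3.081, -0.001]
ft_force: [-0.2, 1.0, -0.2]
grip_width: 22.9
```

>>> apply_moves(
  commands=[
    {"offset":[0,0,-0.04],"angular":[0,0,0]},
    {"offset":[0.01,0,-0.08],"angular":[0,0,0]},
    {"offset":[0.03,0,-0.11],"angular":[0,0,0]},
    {"offset":[0.06,0,-0.13],"angular":[0,0,0]},
  ],
)

```text
time: 28.93
eef_pos: [540.9, -226.8, 173.6]
tcp_rot: [0.583, 3.081, -0.005]
ft_force: [0.4, 0.0, 0.4]
grip_width: 23.0
```

```bash
python3 - <<'E'
from h import *
snap("wrist","w17.png");snap("scene","s17.png",(200,150,420,320),3.5)
go([490,59,190],178)
E
```

```text
t 29.03 pos [ 538.1 -225.3  174.4] w 22.7 f [-0.4 -0.5  0.4]
target [490  59 190]
off [ 0.1486  0.2471 -0.0168]
ang [ -0.16   0.27 -19.43]
```

View pics/w17.png

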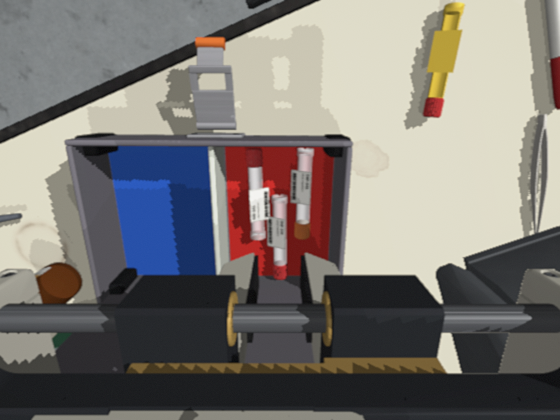

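View pics/s17.png

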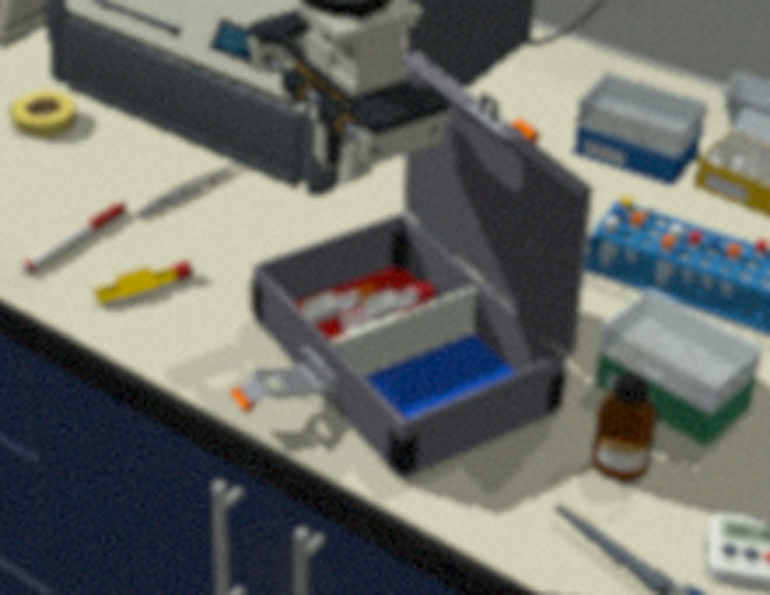

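>>> apply_moves(
  commands=[
    {"offset":[0.148,0.247,-0.017],"angular":[0,0,-19.4]},
    {"offset":[0.148,0.247,-0.017],"angular":[0,0,-19.4]},
    {"offset":[0.148,0.247,-0.017],"angular":[0,0,-19.4]},
    {"offset":[0.148,0.247,-0.017],"angular":[0,0,-19.4]},
    {"offset":[0.148,0.247,-0.017],"angular":[0,0,-19.4]},
  ],
  gripper=-0.2,
)

```text
time: 29.45
eef_pos: [504.5, -19.0, 181.3]
tcp_rot: [-0.056, -3.14, 0.001]
ft_force: [1.4, 0.9, -0.4]
grip_width: 51.8
```

```bash
python3 - <<'E'
from h import *
go([490,59,190],178)
E
```

```text
t 29.45 pos [504.5 -19.  181.3] w 51.8 f [ 1.4  0.9 -0.4]
target [490  59 190]
off [ 0.0173  0.0774 -0.0087]
ang [-0.03 -0.06 -0.06]
```

>>> apply_moves(
  commands=[
    {"offset":[0.017,0.077,-0.009],"angular":[0,0,0]},
    {"offset":[0.017,0.077,-0.009],"angular":[0,0,0]},
    {"offset":[0.017,0.077,-0.009],"angular":[0,0,0]},
    {"offset":[0.017,0.077,-0.009],"angular":[0,0,0]},
  ],
)

```text
time: 29.78
eef_pos: [490.7, 58.7, 190.5]
tcp_rot: [-0.049, -3.141, 0.001]
ft_force: [-0.0, -0.2, -1.0]
grip_width: 55.1
```

```bash
python3 - <<'E'
from h import *
snap("wrist","w18.png")
go([490,59,190],178)
E
```

```text
t 29.83 pos [490.9  57.3 190.3] w 55.3 f [ 0.6 -0.1 -0.3]
target [490  59 190]
off [0.001  0.0017 0.0003]
ang [-0.06 -0.04  0.08]
```

View pics/w18.png

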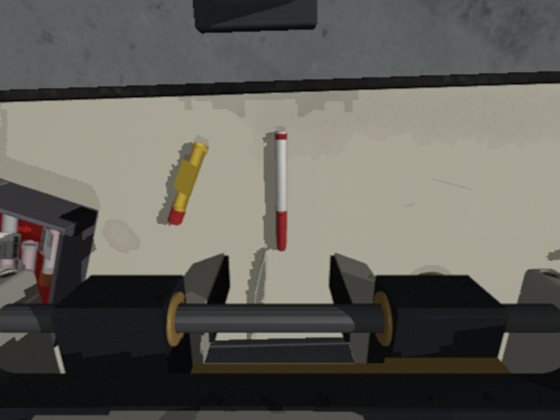

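```bash
python3 - <<'E'
from h import *
seg((281,248),(281,131),6); print(onplane("wrist",266,250,0),onplane("wrist",252,300,0), proj("wrist",[493,59,6]))
go([493,59.5,3],178)
E
```

```text
[491.7  59.2   6. ] 132.2 dir -1.7
[562.49303353  39.2463635    0.        ] [630.31757368  18.6051993    0.        ] [280.83331765 194.006836  ]
t 29.83 pos [490.9  57.3 190.3] w 55.3 f [ 0.6 -0.1 -0.3]
target [493.   59.5   3. ]
off [-0.0021  0.0025  0.1873]
ang [-0.06 -0.04  0.08]
```

>>> apply_moves(
  commands=[
    {"offset":[-0.002,0.002,0.04],"angular":[0,0,0]},
    {"offset":[-0.002,0.002,0.08],"angular":[0,0,0]},
    {"offset":[-0.002,0.002,0.12],"angular":[0,0,0]},
    {"offset":[-0.002,0.002,0.145],"angular":[0,0,0]},
    {"offset":[-0.002,0.002,0.157],"angular":[0,0,0]},
  ],
)

```text
time: 30.25
eef_pos: [490.6, 57.0, 29.4]
tcp_rot: [-0.06, -3.134, 0.001]
ft_force: [-0.8, -0.5, 0.4]
grip_width: 55.1
```

>>> apply_moves(
  commands=[
    {"offset":[0,0,0],"angular":[0,0,0]},
    {"offset":[0,0,0],"angular":[0,0,0]},
    {"offset":[0,0,0],"angular":[0,0,0]},
  ],
)

```text
time: 30.5
eef_pos: [493.6, 57.8, 34.1]
tcp_rot: [0.058, 3.14, -0.001]
ft_force: [0.7, 0.2, 0.5]
grip_width: 55.6
```

```bash
python3 - <<'E'
from h import *
snap("wrist","w19.png")
go([492.5,59.3,2],178)
E
```

```text
t 30.55 pos [493.7  58.1  34.5] w 55.0 f [-0.1 -0.8 -0.9]
target [492.5  59.3   2. ]
off [0.0013 0.0012 0.0325]
ang [-0.04  0.09 -0.09]
```

View pics/w19.png

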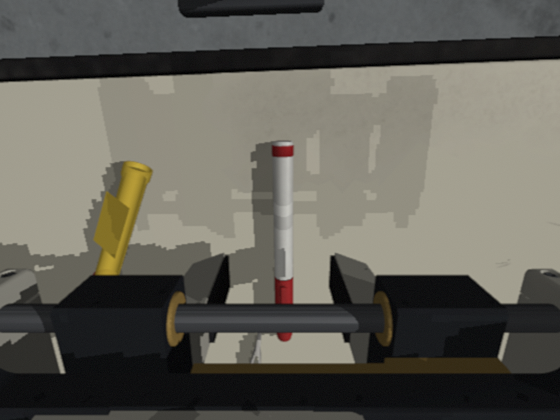

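>>> apply_moves(
  commands=[
    {"offset":[0.001,0.002,0.015],"angular":[0,0,0]},
    {"offset":[0.001,0.002,0.028],"angular":[0,0,0]},
    {"offset":[0.001,0.002,0.032],"angular":[0,0,0]},
    {"offset":[0.001,0.002,0.032],"angular":[0,0,0]},
    {"offset":[0.001,0.002,0.032],"angular":[0,0,0]},
  ],
)

```text
time: 30.97
eef_pos: [492.2, 60.6, 2.2]
tcp_rot: [0.056, 3.141, -0.001]
ft_force: [-0.7, -1.1, -0.2]
grip_width: 55.3
```

>>> apply_moves(
  commands=[
    {"offset":[0,0,0],"angular":[0,0,0]},
    {"offset":[0,0,0],"angular":[0,0,0]},
    {"offset":[0,0,0],"angular":[0,0,0]},
    {"offset":[0,0,0],"angular":[0,0,0]},
    {"offset":[0,0,0],"angular":[0,0,0]},
  ],
  gripper=1,
  force=15,
)

```text
time: 31.38
eef_pos: [491.7, 60.8, 1.6]
tcp_rot: [-0.056, -3.141, 0.001]
ft_force: [0.5, -0.1, -0.8]
grip_width: 26.4
```

>>> apply_moves(
  commands=[
    {"offset":[0,0,0],"angular":[0,0,0]},
    {"offset":[0,0,0],"angular":[0,0,0]},
    {"offset":[0,0,0],"angular":[0,0,0]},
  ],
)

```text
time: 31.63
eef_pos: [491.5, 60.8, 1.4]
tcp_rot: [-0.056, -3.14, 0.001]
ft_force: [-0.2, -0.1, 0.6]
grip_width: 12.1
```

>>> apply_moves(
  commands=[
    {"offset":[0,0,-0.02],"angular":[0,0,0]},
    {"offset":[0,0,-0.06],"angular":[0,0,0]},
    {"offset":[0,0,-0.1],"angular":[0,0,0]},
    {"offset":[0,-0.02,-0.13],"angular":[0,0,0]},
    {"offset":[0,-0.05,-0.135],"angular":[0,0,0]},
  ],
)

```text
time: 32.05
eef_pos: [492.7, 11.7, 141.7]
tcp_rot: [0.05, 3.133, -0.002]
ft_force: [1.6, -0.3, -0.4]
grip_width: 12.1
```

```bash
python3 - <<'E'
from h import *
go(case(0,-58.5,135),158.7)
E
```

```text
t 32.05 pos [492.7  11.7 141.7] w 12.1 f [ 1.6 -0.3 -0.4]
target [ 515.5 -343.   135. ]
off [-0.0342 -0.3538  0.0074]
ang [ 0.03  0.5  19.46]
```

>>> apply_moves(
  commands=[
    {"offset":[-0.034,-0.354,0],"angular":[0,0,19.5]},
    {"offset":[-0.034,-0.354,0],"angular":[0,0,19.5]},
    {"offset":[-0.034,-0.354,0],"angular":[0,0,19.5]},
    {"offset":[-0.034,-0.354,0],"angular":[0,0,19.5]},
    {"offset":[-0.034,-0.354,0],"angular":[0,0,19.5]},
  ],
)

```text
time: 32.47
eef_pos: [502.0, -199.0, 136.6]
tcp_rot: [-0.587, -3.085, 0.001]
ft_force: [0.7, 0.4, -0.4]
grip_width: 11.8
```

```bash
python3 - <<'E'
from h import *
go(case(0,-58.5,135),158.7)
E
```

```text
t 32.47 pos [ 502.  -199.   136.6] w 11.8 f [ 0.7  0.4 -0.4]
target [ 515.5 -343.   135. ]
off [-0.0654 -0.129   0.0016]
ang [-0.05 -0.04 -0.26]
```

>>> apply_moves(
  commands=[
    {"offset":[-0.065,-0.129,0.002],"angular":[0,0,-0.3]},
    {"offset":[-0.065,-0.129,0.002],"angular":[0,0,-0.3]},
    {"offset":[-0.065,-0.129,0.002],"angular":[0,0,-0.3]},
    {"offset":[-0.065,-0.129,0.002],"angular":[0,0,-0.3]},
    {"offset":[-0.065,-0.129,0.002],"angular":[0,0,-0.3]},
  ],
)

```text
time: 32.88
eef_pos: [514.9, -345.7, 133.9]
tcp_rot: [-0.586, -3.086, 0.003]
ft_force: [-0.8, 0.6, 0.1]
grip_width: 11.6
```

>>> apply_moves(
  commands=[
    {"offset":[0,0,0],"angular":[0,0,0]},
    {"offset":[0,0,0],"angular":[0,0,0]},
  ],
)

```text
time: 33.05
eef_pos: [515.2, -339.8, 134.2]
tcp_rot: [-0.578, -3.086, -0.001]
ft_force: [0.0, 0.7, -1.0]
grip_width: 11.7
```

```bash
python3 - <<'E'
from h import *
snap("wrist","w20.png")
go(case(0,-58.5,10),158.7)
E
```

```text
t 33.1 pos [ 515.4 -339.4  134.5] w 11.9 f [0.7 0.8 0.2]
target [ 515.5 -343.    10. ]
off [-0.0016 -0.0033  0.1245]
ang [-0.02 -0.09  0.12]
```

View pics/w20.png

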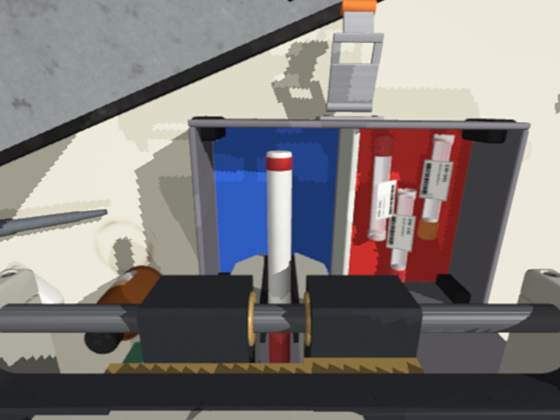

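```bash
python3 - <<'E'
from h import *
for uv,z in [((434,242),88),((424,242.5),40),((429,242.5),60)]:
    p=onplane("top",*uv,z)-CTR;print(uv,p@CX,p@CY)
for uv,z in [((279,153),140),((250,125),62),((346,200),55),((205,200),62)]:
    p=onplane("wrist",*uv,z)-CTR;print(uv,p@CX,p@CY)
p=observe()["eef_pos"]-CTR;print(p@CX,p@CY)
m=camera_model("top");V=m["view"];print(-V[:3,:3].T@V[:3,3])
E
```

```text
(434, 242) 81.85535968919356 -191.37685625923874
(424, 242.5) 77.60588419496895 -180.15474304571495
(429, 242.5) 79.86277079807606 -187.46598590498886
(279, 153) -67.1736944787287 -55.54175383301106
(250, 125) -76.90985691566712 -75.78442027373697
(346, 200) -21.28890194783061 -3.868451950550049
(205, 200) -22.808990881802853 -110.72994651936702
-1.3582384442888153 -55.17328688700479
[ 481.88424301  -52.63695423 1340.38842492]
```

>>> apply_moves(
  commands=[
    {"offset":[0,-0.002,0.035],"angular":[0,0,0]},
    {"offset":[0,-0.002,0.07],"angular":[0,0,0]},
    {"offset":[0,-0.002,0.1],"angular":[0,0,0]},
    {"offset":[0,-0.002,0.118],"angular":[0,0,0]},
    {"offset":[0,-0.002,0.123],"angular":[0,0,0]},
  ],
)

```text
time: 33.52
eef_pos: [513.2, -339.7, 8.3]
tcp_rot: [-0.575, -3.082, -0.004]
ft_force: [-0.7, 0.5, -0.9]
grip_width: 11.7
```

>>> apply_moves(
  commands=[
    {"offset":[0,0,0],"angular":[0,0,0]},
    {"offset":[0,0,0],"angular":[0,0,0]},
  ],
)

```text
time: 33.68
eef_pos: [515.5, -342.5, 12.8]
tcp_rot: [0.577, 3.088, -0.002]
ft_force: [0.1, 0.2, -0.3]
grip_width: 11.7
```

>>> apply_moves(
  commands=[
    {"offset":[0,0,0.004],"angular":[0,0,0]},
    {"offset":[0,0,0.004],"angular":[0,0,0]},
    {"offset":[0,0,0.004],"angular":[0,0,0]},
  ],
)

```text
time: 33.93
eef_pos: [515.1, -343.1, 8.6]
tcp_rot: [0.579, 3.087, -0.003]
ft_force: [-0.4, -0.4, -0.9]
grip_width: 11.8
```

>>> apply_moves(
  commands=[
    {"offset":[0,0,0],"angular":[0,0,0]},
    {"offset":[0,0,0],"angular":[0,0,0]},
    {"offset":[0,0,0],"angular":[0,0,0]},
    {"offset":[0,0,-0.01],"angular":[0,0,0]},
    {"offset":[0,0,-0.03],"angular":[0,0,0]},
  ],
  gripper=0.4,
)

```text
time: 34.35
eef_pos: [513.4, -341.8, 36.1]
tcp_rot: [-0.578, -3.083, -0.003]
ft_force: [-1.3, 0.2, 0.8]
grip_width: 27.1
```

>>> apply_moves(
  commands=[
    {"offset":[0,0,-0.04],"angular":[0,0,0]},
    {"offset":[0.01,0.01,-0.08],"angular":[0,0,0]},
    {"offset":[0.02,0.03,-0.12],"angular":[0,0,0]},
    {"offset":[0.03,0.05,-0.16],"angular":[0,0,0]},
    {"offset":[0.03,0.05,-0.2],"angular":[0,0,0]},
  ],
)

```text
time: 34.77
eef_pos: [504.1, -282.7, 233.1]
tcp_rot: [-0.577, -3.086, -0.002]
ft_force: [1.8, -0.3, -0.0]
grip_width: 28.1
```

```bash
python3 - <<'E'
from h import *
snap("wrist","w21.png");im,st=snap("top","t21.png",(90,160,450,300),2.2)
snap("scene","s21.png",(200,150,420,320),3.5)
go(knob(1.55)+[0,0,80],158.7)
E
```

```text
t 34.92 pos [ 506.5 -286.3  236.2] w 27.3 f [-0.4 -0.7  0.4]
target [ 644.9 -330.7  282.8]
off [-0.1454  0.0085 -0.0454]
ang [-0.2   0.47  0.11]
```

View pics/w21.png

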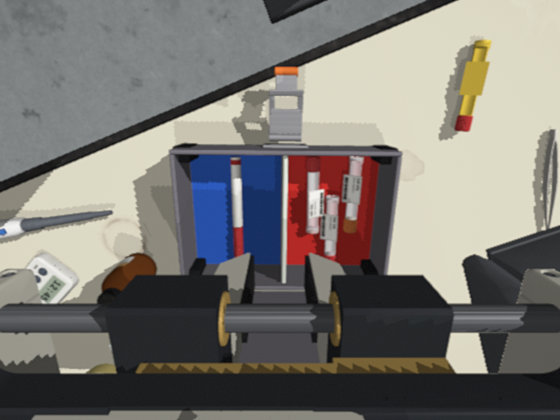

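View pics/t21.png

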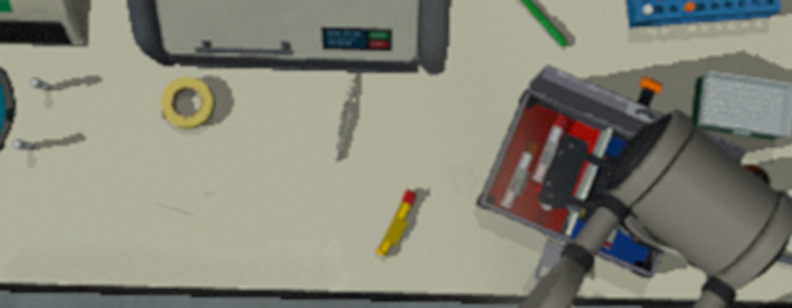

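View pics/s21.png

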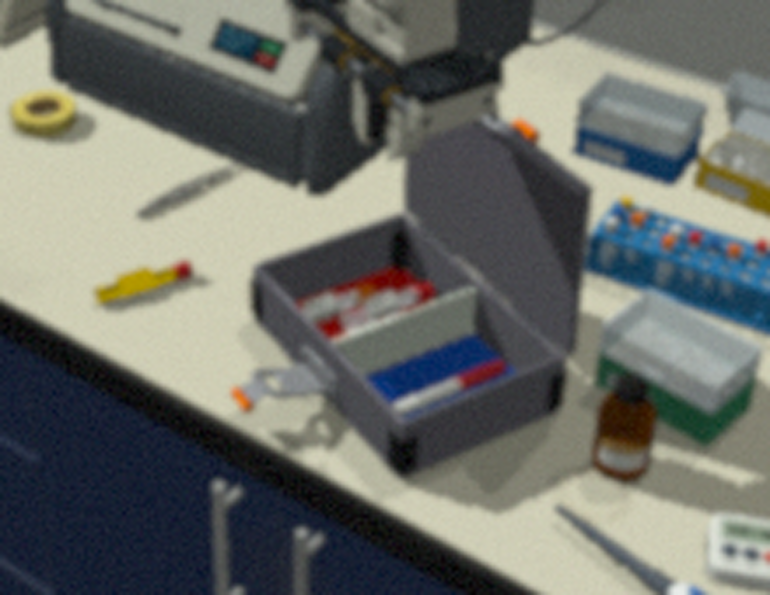

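```bash
python3 - <<'E'
from h import *
for th in (1.4,1.45,1.5,1.55,1.6): print(th,proj("top",knob(th)).round(1),proj("scene",knob(th)).round(1))
import cv2
def orange(im):
    hsv=cv2.cvtColor(im,cv2.COLOR_BGR2HSV);m=cv2.inRange(hsv,(4,180,120),(16,255,255))
    n,l,s,c=cv2.connectedComponentsWithStats(m)
    return [(s[i,4],c[i].round(1)) for i in range(1,n) if s[i,4]>6]
for n in("top","scene"): print(n,orange(camera(n)[:,:,::-1].copy()))
E
```

```text
1.4 [382. 206.] [342.6 188.1]
1.45 [383.  203.4] [344.6 187.6]
1.5 [383.9 200.9] [346.5 187.3]
1.55 [384.7 198.4] [348.4 187.1]
1.6 [385.6 196. ] [350.3 187. ]
top [(np.int32(7), array([421. , 154.7])), (np.int32(9), array([389.7, 156.9])), (np.int32(8), array([402.9, 162.9])), (np.int32(41), array([385.3, 198.1]))]
scene [(np.int32(11), array([349.9, 187. ])), (np.int32(9), array([304.3, 232.2])), (np.int32(8), array([268.6, 263.9]))]
```

>>> apply_moves(
  commands=[
    {"offset":[0,0,-0.035],"angular":[0,0,0]},
    {"offset":[-0.01,0.008,-0.055],"angular":[0,0,0]},
    {"offset":[-0.05,0.008,-0.055],"angular":[0,0,0]},
    {"offset":[-0.09,0.008,-0.055],"angular":[0,0,0]},
    {"offset":[-0.13,0.008,-0.055],"angular":[0,0,0]},
  ],
  gripper=-0.2,
)

```text
time: 35.43
eef_pos: [629.9, -326.0, 285.1]
tcp_rot: [-0.58, -3.085, 0.0]
ft_force: [1.3, -0.7, 0.4]
grip_width: 53.9
```

>>> apply_moves(
  commands=[
    {"offset":[-0.016,0,0],"angular":[0,0,0]},
    {"offset":[-0.016,0,0],"angular":[0,0,0]},
    {"offset":[-0.016,0,0],"angular":[0,0,0]},
  ],
)

```text
time: 35.68
eef_pos: [643.9, -331.5, 282.3]
tcp_rot: [-0.578, -3.082, -0.002]
ft_force: [-0.4, 0.4, 0.0]
grip_width: 55.2
```

```bash
python3 - <<'E'
from h import *
snap("wrist","w22.png")
print(proj("wrist",knob(1.57)))
go(knob(1.57)+[0,0,-13],158.7)
E
```

```text
[280.55751297 228.2459486 ]
t 35.73 pos [ 643.4 -331.3  283.7] w 55.2 f [-0.1 -0.   0.3]
target [ 647.5 -331.7  189. ]
off [-0.0044  0.0011  0.0947]
ang [-0.01 -0.27  0.04]
```

View pics/w22.png

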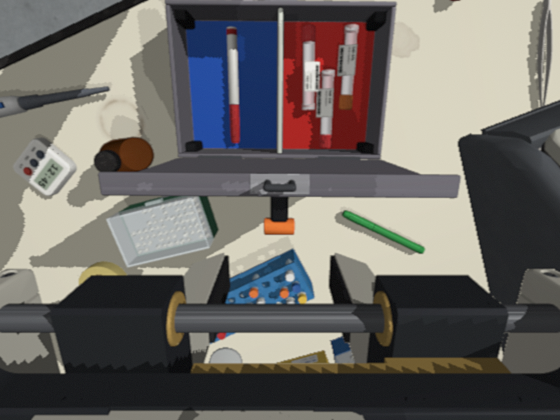

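>>> apply_moves(
  commands=[
    {"offset":[-0.003,0,0.03],"angular":[0,0,0]},
    {"offset":[-0.003,0,0.06],"angular":[0,0,0]},
    {"offset":[-0.003,0,0.085],"angular":[0,0,0]},
    {"offset":[-0.003,0,0.094],"angular":[0,0,0]},
    {"offset":[-0.003,0,0.094],"angular":[0,0,0]},
  ],
)

```text
time: 36.15
eef_pos: [644.9, -331.6, 189.8]
tcp_rot: [-0.579, -3.082, -0.002]
ft_force: [0.5, 0.5, -0.7]
grip_width: 55.3
```

>>> apply_moves(
  commands=[
    {"offset":[0,0,0],"angular":[0,0,0]},
    {"offset":[0,0,0],"angular":[0,0,0]},
  ],
)

```text
time: 36.32
eef_pos: [647.3, -332.9, 194.9]
tcp_rot: [0.579, 3.085, -0.004]
ft_force: [0.4, 0.5, 0.3]
grip_width: 54.8
```

```bash
python3 - <<'E'
from h import *
snap("scene","s23.png",(280,120,420,230),5)
go(knob(1.57)+[0,0,-13],158.7)
E
```

```text
t 36.37 pos [ 647.5 -332.9  194.9] w 54.7 f [ 0.9 -0.1  0.7]
target [ 647.5 -331.7  189. ]
off [0.0004 0.0011 0.0059]
ang [-0.1   0.2   0.06]
```

View pics/s23.png

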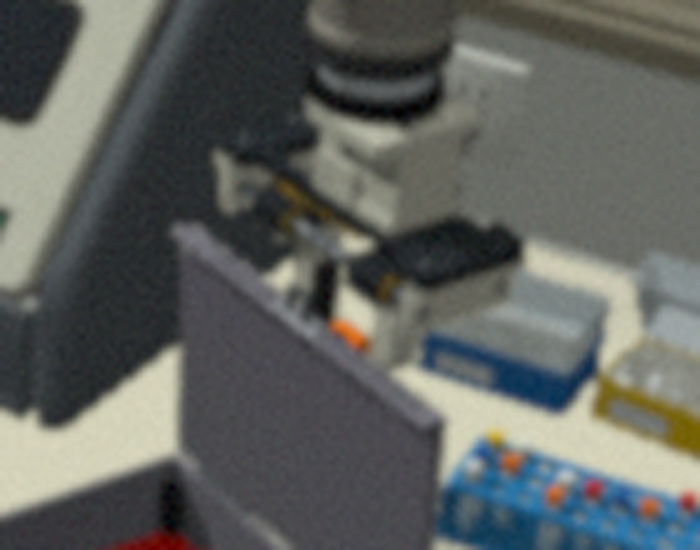

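>>> apply_moves(
  commands=[
    {"offset":[0,0.001,0.005],"angular":[0,0,0]},
    {"offset":[0,0.001,0.005],"angular":[0,0,0]},
    {"offset":[0,0.001,0.005],"angular":[0,0,0]},
  ],
)

```text
time: 36.62
eef_pos: [647.2, -331.3, 187.2]
tcp_rot: [-0.578, -3.087, 0.001]
ft_force: [-0.5, 0.7, 0.4]
grip_width: 54.8
```

>>> apply_moves(
  commands=[
    {"offset":[0,0,0],"angular":[0,0,0]},
    {"offset":[0,0,0],"angular":[0,0,0]},
    {"offset":[0,0,0],"angular":[0,0,0]},
    {"offset":[0,0,0],"angular":[0,0,0]},
    {"offset":[0,0,0],"angular":[0,0,0]},
  ],
  gripper=1,
  force=25,
)

```text
time: 37.03
eef_pos: [647.2, -331.5, 187.0]
tcp_rot: [-0.579, -3.087, 0.002]
ft_force: [-2.0, -3.6, 0.7]
grip_width: 26.2
```

>>> apply_moves(
  commands=[
    {"offset":[0,0,0],"angular":[0,0,0]},
    {"offset":[0,0,0],"angular":[0,0,0]},
    {"offset":[0,0,0],"angular":[0,0,0]},
  ],
)

```text
time: 37.28
eef_pos: [646.7, -332.7, 187.1]
tcp_rot: [-0.58, -3.087, 0.004]
ft_force: [-1.7, -5.8, 0.2]
grip_width: 23.6
```

```bash
python3 - <<'E'
from h import *
go(knob(1.57)+[0,0,-13],158.7)
a=knob(1.57);Rt=down(158.7)
for th in np.arange(1.5,-0.05,-.1): print(round(th,2),(Rt.inv().apply(knob(th)-a)/1000).round(4))
E
```

```text
t 37.28 pos [ 646.7 -332.7  187.1] w 23.6 f [-1.7 -5.8  0.2]
target [ 647.5 -331.7  189. ]
off [-0.0004  0.0012 -0.002 ]
ang [-0.15 -0.03  0.01]
1.5 [ 0.0099  0.     -0.0023]
1.4 [ 0.0242  0.     -0.0044]
1.3 [ 0.0387  0.     -0.005 ]
1.2 [ 0.0532  0.     -0.0042]
1.1 [ 0.0675  0.     -0.002 ]
1.0 [0.0816 0.     0.0017]
0.9 [0.0951 0.     0.0067]
0.8 [ 0.1082 -0.      0.0131]
0.7 [0.1205 0.     0.0208]
0.6 [0.132  0.     0.0296]
0.5 [0.1425 0.     0.0396]
0.4 [0.152  0.     0.0505]
0.3 [0.1604 0.     0.0624]
0.2 [0.1675 0.     0.075 ]
0.1 [0.1734 0.     0.0882]
-0.0 [0.1779 0.     0.102 ]
```

>>> apply_moves(
  commands=[
    {"offset":[0.004,-0.001,-0.001],"angular":[0,0,0]},
    {"offset":[0.0099,-0.001,-0.0023],"angular":[0,0,0]},
    {"offset":[0.0242,-0.001,-0.0044],"angular":[0,0,0]},
    {"offset":[0.0387,-0.001,-0.005],"angular":[0,0,0]},
    {"offset":[0.0532,-0.001,-0.0042],"angular":[0,0,0]},
  ],
)

```text
time: 37.7
eef_pos: [596.6, -312.8, 190.7]
tcp_rot: [-0.579, -3.087, 0.001]
ft_force: [2.1, -3.9, -9.1]
grip_width: 23.7
```

>>> apply_moves(
  commands=[
    {"offset":[0.0143,0,0.0022],"angular":[0,0,0]},
    {"offset":[0.0284,0,0.0059],"angular":[0,0,0]},
    {"offset":[0.0419,0,0.0109],"angular":[0,0,0]},
    {"offset":[0.055,0,0.0173],"angular":[0,0,0]},
    {"offset":[0.0673,0,0.025],"angular":[0,0,0]},
  ],
)

```text
time: 38.12
eef_pos: [534.6, -288.2, 166.5]
tcp_rot: [0.578, 3.086, -0.001]
ft_force: [6.3, -2.4, -4.2]
grip_width: 23.7
```

>>> apply_moves(
  commands=[
    {"offset":[0.0115,0,0.0088],"angular":[0,0,0]},
    {"offset":[0.022,0,0.0188],"angular":[0,0,0]},
    {"offset":[0.0315,0,0.0297],"angular":[0,0,0]},
    {"offset":[0.0399,0,0.0416],"angular":[0,0,0]},
    {"offset":[0.0399,0,0.0416],"angular":[0,0,0]},
  ],
)

```text
time: 38.53
eef_pos: [495.8, -272.8, 123.4]
tcp_rot: [-0.579, -3.085, -0.002]
ft_force: [1.5, 0.8, -2.5]
grip_width: 23.5
```

```bash
python3 - <<'E'
from h import *
for th in (0.3,0.2,.1,0): go(knob(th)+[0,0,-13],158.7)
E
```

```text
t 38.53 pos [ 495.8 -272.8  123.4] w 23.5 f [ 1.5  0.8 -2.5]
target [ 498.1 -273.5  126.7]
off [-0.0023  0.0002 -0.0033]
ang [ 0.03 -0.16  0.06]
t 38.53 pos [ 495.8 -272.8  123.4] w 23.5 f [ 1.5  0.8 -2.5]
target [ 491.4 -270.9  114.1]
off [0.0048 0.0002 0.0093]
ang [ 0.03 -0.16  0.06]
t 38.53 pos [ 495.8 -272.8  123.4] w 23.5 f [ 1.5  0.8 -2.5]
target [ 486.  -268.7  100.8]
off [0.0106 0.0002 0.0226]
ang [ 0.03 -0.16  0.06]
t 38.53 pos [ 495.8 -272.8  123.4] w 23.5 f [ 1.5  0.8 -2.5]
target [ 481.8 -267.1   87. ]
off [0.015  0.0002 0.0364]
ang [ 0.03 -0.16  0.06]
```

>>> apply_moves(
  commands=[
    {"offset":[0.0055,0,0.011],"angular":[0,0,0]},
    {"offset":[0.0106,0,0.0226],"angular":[0,0,0]},
    {"offset":[0.0135,0,0.031],"angular":[0,0,0]},
    {"offset":[0.015,0,0.0375],"angular":[0,0,0]},
    {"offset":[0.015,0,0.0375],"angular":[0,0,0]},
  ],
)

```text
time: 38.95
eef_pos: [481.5, -267.1, 86.1]
tcp_rot: [-0.578, -3.082, -0.004]
ft_force: [-4.1, 5.2, 0.4]
grip_width: 23.6
```

>>> apply_moves(
  commands=[
    {"offset":[0,0,0.002],"angular":[0,0,0]},
    {"offset":[0,0,0.002],"angular":[0,0,0]},
    {"offset":[0,0,0.002],"angular":[0,0,0]},
  ],
)

```text
time: 39.2
eef_pos: [481.3, -267.0, 84.9]
tcp_rot: [-0.577, -3.081, -0.004]
ft_force: [-7.6, 5.7, 2.6]
grip_width: 23.7
```

>>> apply_moves(
  commands=[
    {"offset":[-0.001,0,0.002],"angular":[0,0,0]},
    {"offset":[-0.001,0,0.002],"angular":[0,0,0]},
    {"offset":[-0.001,0,0.002],"angular":[0,0,0]},
  ],
)

```text
time: 39.45
eef_pos: [481.7, -267.1, 84.4]
tcp_rot: [-0.577, -3.081, -0.004]
ft_force: [-12.5, 8.5, 15.5]
grip_width: 23.4
```

>>> apply_moves(
  commands=[
    {"offset":[0,0,0],"angular":[0,0,0]},
    {"offset":[0,0,0],"angular":[0,0,0]},
    {"offset":[0,0,0],"angular":[0,0,0]},
  ],
)

```text
time: 39.7
eef_pos: [481.7, -267.1, 84.4]
tcp_rot: [-0.577, -3.081, -0.003]
ft_force: [-13.0, 8.6, 14.8]
grip_width: 23.8
```

Lid is seated (15 N reaction). Release and rise.

>>> apply_moves(
  commands=[
    {"offset":[0,0,0],"angular":[0,0,0]},
    {"offset":[0,0,0],"angular":[0,0,0]},
    {"offset":[0,0,0],"angular":[0,0,0]},
    {"offset":[0,0,0],"angular":[0,0,0]},
    {"offset":[0,0,-0.005],"angular":[0,0,0]},
  ],
  gripper=-0.2,
)

```text
time: 40.12
eef_pos: [483.9, -269.1, 87.6]
tcp_rot: [-0.579, -3.086, 0.0]
ft_force: [0.0, -0.1, 0.1]
grip_width: 51.8
```

>>> apply_moves(
  commands=[
    {"offset":[0,0,-0.03],"angular":[0,0,0]},
    {"offset":[0,0,-0.06],"angular":[0,0,0]},
    {"offset":[0.03,0,-0.08],"angular":[0,0,0]},
    {"offset":[0.06,0,-0.08],"angular":[0,0,0]},
    {"offset":[0.09,0,-0.08],"angular":[0,0,0]},
  ],
)

```text
time: 40.53
eef_pos: [400.2, -236.8, 169.8]
tcp_rot: [0.578, 3.086, -0.004]
ft_force: [-0.1, 1.0, 0.6]
grip_width: 55.0
```

```bash
python3 - <<'E'
from h import *
snap("scene","s24.png",(200,150,420,320),3.5)
im,st=snap("wrist","w24.png")
hsv=cv2.cvtColor(im,cv2.COLOR_BGR2HSV);m=cv2.inRange(hsv,(4,180,120),(16,255,255))
n,l,s,c=cv2.connectedComponentsWithStats(m)
for i in range(1,n):
    if s[i,4]>30:
        for z in (100,30):
            p=onplane("wrist",*c[i],z,st)-CTR;print(c[i],z,(p@CX).round(1),(p@CY).round(1))
go(hasp(1.25)+[0,0,-17],158.7)
E
```

```text
[279.93125 198.98125] 100 -176.5 0.3
[279.93125 198.98125] 30 -158.0 0.6
[279.30033003 337.73927393] 100 -54.8 0.3
[279.30033003 337.73927393] 30 1.3 0.5
t 40.63 pos [ 397.  -234.6  168.6] w 55.0 f [-0.3  0.6 -0.3]
target [ 389.9 -231.3   12.5]
off [0.0073 0.0006 0.1562]
ang [-0.01 -0.2   0.04]
```

View pics/w24.png

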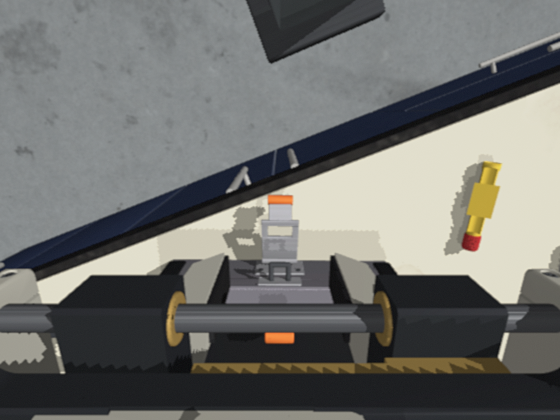

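View pics/s24.png

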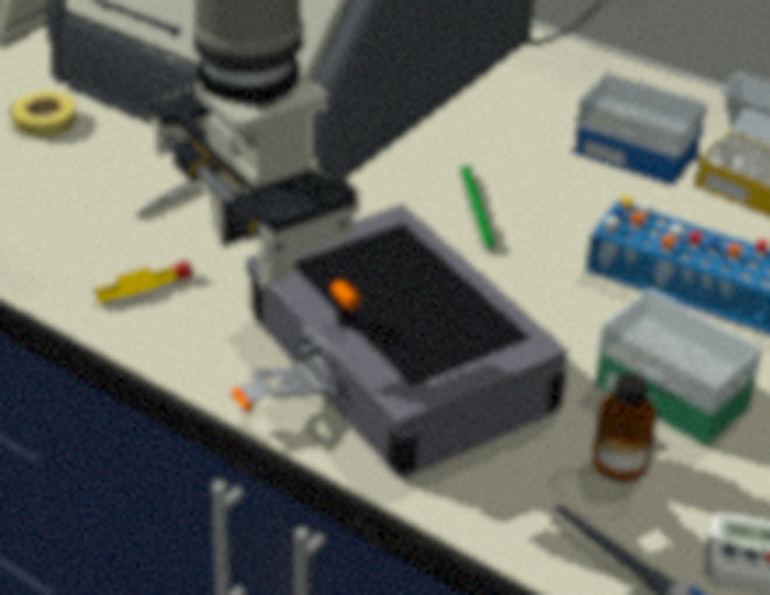

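>>> apply_moves(
  commands=[
    {"offset":[0.0065,0,0.04],"angular":[0,0,0]},
    {"offset":[0.0065,0,0.08],"angular":[0,0,0]},
    {"offset":[0.0065,0,0.12],"angular":[0,0,0]},
    {"offset":[0.0065,0,0.145],"angular":[0,0,0]},
    {"offset":[0.0065,0,0.152],"angular":[0,0,0]},
  ],
)

```text
time: 41.05
eef_pos: [393.0, -233.3, 12.9]
tcp_rot: [-0.578, -3.082, -0.003]
ft_force: [-1.3, 0.1, -0.1]
grip_width: 55.4
```

>>> apply_moves(
  commands=[
    {"offset":[0,0,0],"angular":[0,0,0]},
    {"offset":[0,0,0],"angular":[0,0,0]},
    {"offset":[0,0,0],"angular":[0,0,0]},
  ],
)

```text
time: 41.3
eef_pos: [395.5, -235.4, 17.9]
tcp_rot: [0.578, 3.086, -0.004]
ft_force: [0.7, -0.8, -0.0]
grip_width: 55.4
```

```bash
python3 - <<'E'
from h import *
snap("wrist","w25.png",(180,100,400,370),2.2)
go(hasp(1.25)+[0,0,-17],158.7)
E
```

```text
t 41.35 pos [ 395.4 -235.4   18. ] w 55.0 f [ 0.2 -1.1  0.7]
target [ 389.9 -231.3   12.5]
off [0.0066 0.0018 0.0055]
ang [-0.12  0.16  0.07]
```

View pics/w25.png

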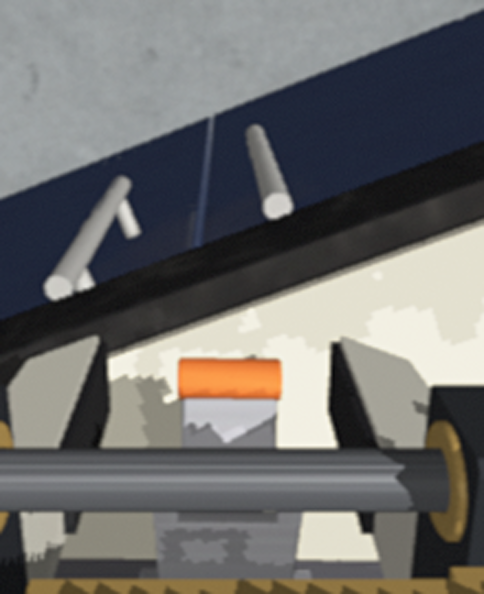

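>>> apply_moves(
  commands=[
    {"offset":[0.006,0.002,0.004],"angular":[0,0,0]},
    {"offset":[0.006,0.002,0.004],"angular":[0,0,0]},
    {"offset":[0.006,0.002,0.004],"angular":[0,0,0]},
  ],
)

```text
time: 41.6
eef_pos: [389.1, -230.1, 12.8]
tcp_rot: [-0.579, -3.087, 0.001]
ft_force: [-0.2, -0.6, 0.1]
grip_width: 55.0
```

>>> apply_moves(
  commands=[
    {"offset":[0,0,0],"angular":[0,0,0]},
    {"offset":[0,0,0],"angular":[0,0,0]},
    {"offset":[0,0,0],"angular":[0,0,0]},
    {"offset":[0,0,0],"angular":[0,0,0]},
    {"offset":[0,0,0],"angular":[0,0,0]},
  ],
  gripper=1,
  force=15,
)

```text
time: 42.02
eef_pos: [389.3, -230.4, 12.3]
tcp_rot: [-0.579, -3.087, 0.001]
ft_force: [-0.5, 0.4, -0.1]
grip_width: 26.6
```

>>> apply_moves(
  commands=[
    {"offset":[0,0,0],"angular":[0,0,0]},
    {"offset":[0,0,0],"angular":[0,0,0]},
    {"offset":[0,0,0],"angular":[0,0,0]},
  ],
)

```text
time: 42.27
eef_pos: [389.3, -230.4, 12.3]
tcp_rot: [-0.579, -3.087, 0.001]
ft_force: [0.4, 0.1, 0.4]
grip_width: 24.0
```

```bash
python3 - <<'E'
from h import *
go(hasp(1.25)+[0,0,-17],158.7)
a=hasp(1.25);Rt=down(158.7)
for th in np.arange(1.15,-0.06,-.1): print(round(th,2),(Rt.inv().apply(hasp(th)-a)/1000).round(4))
E
```

```text
t 42.27 pos [ 389.3 -230.4   12.3] w 24.0 f [0.4 0.1 0.4]
target [ 389.9 -231.3   12.5]
off [-0.0009 -0.0007 -0.0001]
ang [-0.05 -0.03  0.06]
1.15 [-0.0011  0.     -0.0066]
1.05 [-0.0028  0.     -0.0131]
0.95 [-0.0052  0.     -0.0193]
0.85 [-0.0082  0.     -0.0253]
0.75 [-0.0117  0.     -0.031 ]
0.65 [-0.0159  0.     -0.0363]
0.55 [-0.0205  0.     -0.0411]
0.45 [-0.0256  0.     -0.0455]
0.35 [-0.031   0.     -0.0493]
0.25 [-0.0369  0.     -0.0526]
0.15 [-0.043   0.     -0.0553]
0.05 [-0.0494  0.     -0.0573]
-0.05 [-0.056   0.     -0.0587]
```

>>> apply_moves(
  commands=[
    {"offset":[-0.0011,0,-0.0066],"angular":[0,0,0]},
    {"offset":[-0.0028,0,-0.0131],"angular":[0,0,0]},
    {"offset":[-0.0052,0,-0.0193],"angular":[0,0,0]},
    {"offset":[-0.0082,0,-0.0253],"angular":[0,0,0]},
    {"offset":[-0.0117,0,-0.031],"angular":[0,0,0]},
  ],
)

```text
time: 42.68
eef_pos: [400.3, -234.6, 44.1]
tcp_rot: [-0.579, -3.087, 0.001]
ft_force: [-0.2, -1.1, -3.1]
grip_width: 23.7
```

>>> apply_moves(
  commands=[
    {"offset":[-0.0042,0,-0.0053],"angular":[0,0,0]},
    {"offset":[-0.0088,0,-0.0101],"angular":[0,0,0]},
    {"offset":[-0.0139,0,-0.0145],"angular":[0,0,0]},
    {"offset":[-0.0193,0,-0.0183],"angular":[0,0,0]},
    {"offset":[-0.0252,0,-0.0216],"angular":[0,0,0]},
  ],
)

```text
time: 43.1
eef_pos: [424.0, -243.9, 65.4]
tcp_rot: [-0.579, -3.087, 0.001]
ft_force: [-3.6, -0.4, 1.0]
grip_width: 23.6
```

```bash
python3 - <<'E'
from h import *
for th in (.25,.15,.05,0): go(hasp(th)+[0,0,-17],158.7)
snap("scene","s26.png",(240,200,340,290),6)
E
```

```text
t 43.1 pos [ 424.  -243.9   65.4] w 23.6 f [-3.6 -0.4  1. ]
target [ 424.3 -244.7   65.1]
off [-0.0006 -0.0006  0.0004]
ang [-0.06 -0.06  0.07]
t 43.1 pos [ 424.  -243.9   65.4] w 23.6 f [-3.6 -0.4  1. ]
target [ 430.  -246.9   67.7]
off [-0.0067 -0.0006 -0.0023]
ang [-0.06 -0.06  0.07]
t 43.1 pos [ 424.  -243.9   65.4] w 23.6 f [-3.6 -0.4  1. ]
target [ 436.  -249.2   69.8]
off [-0.0131 -0.0006 -0.0043]
ang [-0.06 -0.06  0.07]
t 43.1 pos [ 424.  -243.9   65.4] w 23.6 f [-3.6 -0.4  1. ]
target [ 439.  -250.4   70.5]
off [-0.0164 -0.0006 -0.0051]
ang [-0.06 -0.06  0.07]
```

View pics/s26.png

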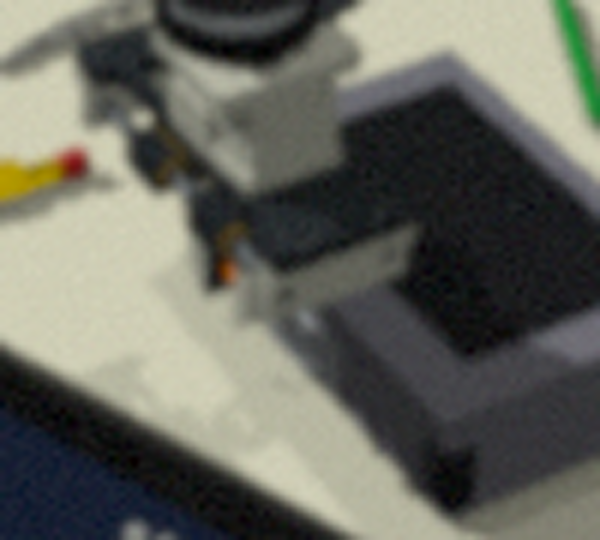

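Continue to home and slightly past, watching the force.

>>> apply_moves(
  commands=[
    {"offset":[-0.0055,0,-0.0022],"angular":[0,0,0]},
    {"offset":[-0.011,0,-0.0038],"angular":[0,0,0]},
    {"offset":[-0.016,0,-0.005],"angular":[0,0,0]},
    {"offset":[-0.017,0,-0.005],"angular":[0,0,0]},
    {"offset":[-0.017,0,-0.005],"angular":[0,0,0]},
  ],
)

```text
time: 43.57
eef_pos: [440.6, -250.6, 70.7]
tcp_rot: [0.578, 3.087, -0.003]
ft_force: [-3.4, -1.1, 7.6]
grip_width: 23.7
```

>>> apply_moves(
  commands=[
    {"offset":[-0.002,0,0],"angular":[0,0,0]},
    {"offset":[-0.002,0,0],"angular":[0,0,0]},
    {"offset":[-0.002,0,0],"angular":[0,0,0]},
  ],
)

```text
time: 43.82
eef_pos: [441.1, -250.7, 70.6]
tcp_rot: [-0.578, -3.087, 0.002]
ft_force: [-7.1, -0.0, 11.4]
grip_width: 23.5
```

>>> apply_moves(
  commands=[
    {"offset":[-0.002,0,-0.0015],"angular":[0,0,0]},
    {"offset":[-0.002,0,-0.0015],"angular":[0,0,0]},
    {"offset":[-0.002,0,-0.0015],"angular":[0,0,0]},
  ],
)

```text
time: 44.07
eef_pos: [441.4, -250.6, 70.8]
tcp_rot: [-0.577, -3.082, -0.0]
ft_force: [-9.6, -1.1, 3.7]
grip_width: 23.6
```

>>> apply_moves(
  commands=[
    {"offset":[-0.002,0,0],"angular":[0,0,0]},
    {"offset":[-0.002,0,0],"angular":[0,0,0]},
    {"offset":[-0.002,0,0],"angular":[0,0,0]},
  ],
)

```text
time: 44.32
eef_pos: [442.0, -250.8, 70.7]
tcp_rot: [-0.576, -3.08, -0.002]
ft_force: [-16.2, -0.8, 8.0]
grip_width: 23.5
```

>>> apply_moves(
  commands=[
    {"offset":[0,0,0],"angular":[0,0,0]},
    {"offset":[0,0,0],"angular":[0,0,0]},
    {"offset":[0,0,0],"angular":[0,0,0]},
    {"offset":[0,0,0],"angular":[0,0,0]},
    {"offset":[0,0,-0.005],"angular":[0,0,0]},
  ],
  gripper=-0.2,
)

```text
time: 44.73
eef_pos: [445.5, -252.0, 75.9]
tcp_rot: [-0.579, -3.087, 0.001]
ft_force: [-0.3, 0.1, -0.6]
grip_width: 52.4
```

>>> apply_moves(
  commands=[
    {"offset":[0,0,-0.03],"angular":[0,0,0]},
    {"offset":[0,0,-0.07],"angular":[0,0,0]},
    {"offset":[0,0,-0.1],"angular":[0,0,0]},
    {"offset":[0,0,-0.14],"angular":[0,0,0]},
    {"offset":[0,0,-0.14],"angular":[0,0,0]},
  ],
)

```text
time: 45.15
eef_pos: [448.8, -254.4, 224.6]
tcp_rot: [0.576, 3.075, -0.012]
ft_force: [1.5, -1.3, 0.0]
grip_width: 54.9
```

>>> apply_moves(
  commands=[
    {"offset":[0.04,0.12,-0.03],"angular":[0,0,0]},
    {"offset":[0.04,0.12,-0.03],"angular":[0,0,0]},
    {"offset":[0.04,0.12,-0.03],"angular":[0,0,0]},
    {"offset":[0.04,0.12,-0.03],"angular":[0,0,0]},
    {"offset":[0.04,0.12,-0.03],"angular":[0,0,0]},
  ],
)

```text
time: 45.57
eef_pos: [452.5, -123.8, 247.8]
tcp_rot: [0.572, 3.086, -0.002]
ft_force: [-0.3, -1.0, -0.6]
grip_width: 55.0
```

```bash
python3 - <<'E'
from h import *
def orange(im):
    hsv=cv2.cvtColor(im,cv2.COLOR_BGR2HSV);m=cv2.inRange(hsv,(4,180,120),(16,255,255))
    n,l,s,c=cv2.connectedComponentsWithStats(m)
    return [(int(s[i,4]),c[i].round(1)) for i in range(1,n) if s[i,4]>6]
snap("scene","s27.png",(200,150,420,320),3.5);a,_=snap("top","t27.png",(90,160,450,300),2.2)
print("top",orange(a),"start",orange(cv2.imread("pics/top0.png")))
b=camera("scene")[:,:,::-1].copy()
print("scene",orange(b),"start",orange(cv2.imread("pics/scene0.png")))
print(observe()["eef_pos"],observe()["time"])
E
```

```text
top [(7, array([421. , 154.7])), (8, array([389.5, 157. ])), (7, array([403. , 162.7])), (36, array([352.4, 261.8]))] start [(7, array([421. , 154.7])), (8, array([389.5, 157. ])), (8, array([402.9, 162.9])), (16, array([206.5, 241.5])), (36, array([352.4, 262. ])), (19, array([345.2, 277.9]))]
scene [(38, array([297.8, 233.2])), (17, array([284.1, 241.6]))] start [(35, array([297.9, 233.1])), (18, array([283.7, 242.3]))]
[ 451.77973921 -126.46116256  246.2315829 ] 45.7167
```

View pics/s27.png

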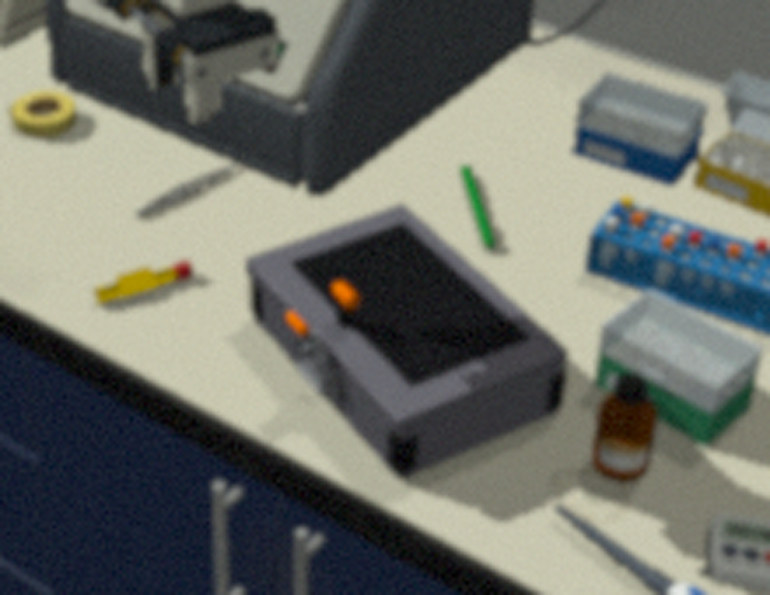

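View pics/t27.png

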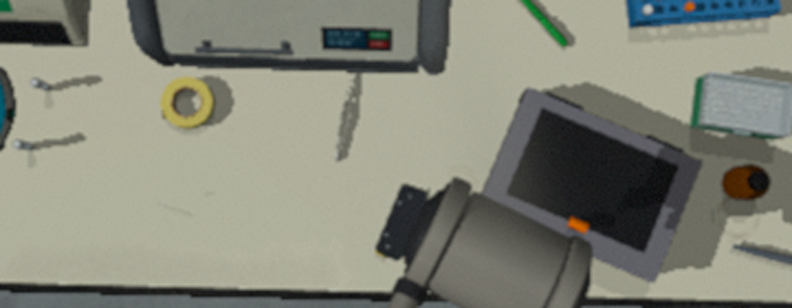

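```bash
python3 - <<'E'
from cell import *
print(sign_off()); 
E
```

```text
the job is handed in; nothing more can be done
None
```

The sampling case is packed, shut and hasped, and I handed the job in at about 46 s of the 210 s allowed.

- **Opening:** I swung the hasp out to its stop, then raised the lid to about 1.5 rad. It later measured about 1.57 rad, still standing well open.
- **Packing:** All three swab tubes (two red caps, one orange) went into the red compartment, each gripped at 12 N. The one marker lying there (red cap) went into the blue compartment. I found no second marker left of the case.
- **Closing:** I lowered the lid until it pushed back with about 15 N, then swung the hasp up until it pushed back with about 16 N.

**Last checks:**
- **Compartments:** A wrist picture taken before closing showed the three tubes and the marker lying inside their compartments.
- **Lid:** After closing, the lid knob was back at its starting pixel in both fixed views.
- **Hasp:** The hasp tab was within 1 pixel of its home position in the scene view. The arm hid it in the top view, so that view could not confirm it.
- **Bystanders:** The tape roll, brown bottle and green pen looked unmoved. The yellow look-alike tube also looked unmoved in the scene view, though the arm hid it in the top view.

No check failed. I saw no grip slip and no knocked object.

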